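Riddle the dry clay offcuts

TASK

Tip the feed tray of bone-dry clay out over the riddle bars by its handle, then lower the tray gently back onto its rest. Pick the two thick lumps that stay on top off the bars and lay them in the white dish for breaking up, and work every thin offcut that is still lying across the bars through into the catch tray below. Leave the two cups behind the riddle where they stand.

Things in the scene. Friction and masses are not known exactly. Their poses are not given: they have to be found in the camera images.
- riddle: wooden trestle riddle fixed to the table, about 245 x 430 mm with the tray. Origin on the table top under the centre of the bars; its y axis points along the bars to the feed tray. The barred opening spans x -86..86, y -93..100 mm; side boards (14 mm thick) and the stop board at y = -93 rise to z = 110 mm. Below is the open catch tray, floor 4 mm up: an offcut that drops through lies below z = 75 mm
- bars (a point): centre of the barred opening at the height of the bars' tops, 98 mm above the table, axes as the riddle's. Four round steel bars 8 mm thick run along y at x = -54, -18, 18, 54 mm, leaving five clear gaps 28 mm wide (centres x = -72, -36, 0, 36, 72 mm) between bars and side boards. The bars are polished: clay slides easily on them (friction about 0.25; wood 0.6)
- tray (a joint): hinge of the feed tray, rad: 0 = down on its rest; grows as the handle end is raised and the load slides over the hinge onto the bars; stops at 1.2. Hinge line along the riddle's x at y = 100, z = 116 mm. Inside the steel-lined tray is 172 wide, 180 long, 38 mm deep, open at the hinge end, floor at z = 120. It weighs 0.55 kg plus 0.5 to 0.8 kg of clay and falls shut if let go. Clay starts to slide at 0.2 to 0.3 rad
- tray_handle (a point): centre of the tray's handle: a round steel bar 13 mm thick, 128 mm long (free over 90 mm between its posts), parallel to the hinge line, 28 mm behind the tray's back wall, 22 mm above its rim. Tray down: at y = 314, z = 180 mm of the riddle, i.e. 214 mm along and 64 mm above the hinge line; it swings about that line with the tray
- lump_a: thick lump of bone-dry clay, a torn rounded block about 60 x 90 x 44 mm (x, y, z), 0.24 kg; origin at its centre. Too thick to pass between the bars
- lump_b: thick lump of bone-dry clay, a torn rounded block about 62 x 94 x 46 mm (x, y, z), 0.24 kg; origin at its centre. Too thick to pass between the bars
- roll: thin offcut: a short rolled strip of bone-dry grey clay, 23 x 60 x 16 mm (x, y, z; long along its y), about 30 g; origin at the centre of its underside. Starts in the feed tray. It drops between the bars only when it lies roughly in line with them; lying across the bars it bridges them and has to be turned in line
- coil_a: thin offcut: a flattened strip of bone-dry grey clay, 22 x 78 x 18 mm (x, y, z; long along its y), about 50 g; origin at its centre. Starts in the feed tray. It drops between the bars only when it lies roughly in line with them; lying across the bars it bridges them and has to be turned in line
- coil_b: thin offcut: a flattened strip of bone-dry grey clay, 22 x 74 x 18 mm (x, y, z; long along its y), about 50 g; origin at its centre. Starts in the feed tray. It drops between the bars only when it lies roughly in line with them; lying across the bars it bridges them and has to be turned in line
- dish: shallow white dish, 225 mm across, 44 mm high, flat inner floor about 140 mm across and 8 mm above the table; origin at the centre of its underside; loose, 0.4 kg
- thrown_cup: brown leather-hard thrown cup, 65 mm across, 62 mm tall, standing behind the riddle; origin at the centre of its foot; leave it alone
- slip_cup: small pale slip cup, 58 mm across, 52 mm tall, standing behind the riddle; origin at the centre of its foot; leave it alone
There are look-alikes about, which are no part of the job. Leave any green look-alike of the coil_a alone.

How it is judged:
On the way, in this order (a step that is already met when the one before it is completed fails the run):
1. the feed tray is tipped up to more than 0.6 rad (value of joint tray above 0.6 rad), for 0.2 s.
2. the feed tray is down again and both lumps have come out of it onto the bars (at most their back ends still on its lip) (value of joint tray below 0.06 rad and z of lump_a in the frame of riddle between 0.105 and 0.19 m and y of lump_a in the frame of riddle between -0.1 and 0.125 m and x of lump_a in the frame of riddle between -0.09 and 0.09 m and z of lump_b in the frame of riddle between 0.105 and 0.19 m and y of lump_b in the frame of riddle between -0.1 and 0.125 m and x of lump_b in the frame of riddle between -0.09 and 0.09 m), for 0.2 s.
At the end, for the whole second after the job is handed in: Tray down (under 0.06 rad); each lump centre within 85 mm of the dish centre seen from above and 15 to 90 mm above its foot, at rest; all three thin offcuts at rest under the bars in the catch tray (origin less than 75 mm above the table) (value of joint tray below 0.06 rad and horizontal distance between each of lump_a, lump_b and dish below 0.085 m and z of lump_a in the frame of dish between 0.015 and 0.09 m and linear speed of each of lump_a, lump_b, roll, coil_a, coil_b below 0.02 m/s and z of lump_b in the frame of dish between 0.015 and 0.09 m and z of each of roll, coil_a, coil_b in the frame of riddle below 0.075 m and y of roll in the frame of riddle between -0.1 and 0.1 m and x of roll in the frame of riddle between -0.09 and 0.09 m and y of coil_a in the frame of riddle between -0.1 and 0.1 m and x of coil_a in the frame of riddle between -0.09 and 0.09 m and y of coil_b in the frame of riddle between -0.1 and 0.1 m and x of coil_b in the frame of riddle between -0.09 and 0.09 m); the robot touches nothing.
It fails at once if the tray is dropped or slammed shut (falls faster than 4 rad/s) (velocity of joint tray below -4 rad/s).
It fails at once if a bystander is moved more than 40 mm (distance of any of thrown_cup, slip_cup from where it was at the start of the episode above 0.04 m).
It also fails if it takes over 72 s, if anything falls off the work surface, if the arm or the gripper's body presses on something with over 40 N, if the wrist force passes 120 N, or if a joint passes its speed limit or range.

ROBOT

A 7-joint arm with a two-finger parallel gripper is mounted at the origin on a cart in front of the work surface, level with it; the furniture and walls round the work are solid. World frame = base frame: x ahead of the robot, y to its left, z up, the work surface at z = 0. Lengths are in m, angles in rad, forces in N, time in s.
With the tool pointing down it reaches from about 0.4 to 0.85 m from the base axis. Payload 10.4 kg.
Tool frame: the origin (TCP) lies midway between the tips of the shut fingers; the grasp point (between the pads) lies manip.pinch_z behind it (manip.pinch_z is the distance from the TCP to the grasp point, in m); z points along the fingers, y is the direction in which the jaws open and shut (so a half turn about z gives the same grasp; the last joint's range is limited). The gripper opens to 85 mm and grips with 20 to 120 N. Pads are 22 mm wide; open, the fingers measure 114 mm over their backs; the gripper's body (76 mm by 85 mm) begins 54 mm behind the grasp point. The pads swing forward as they close: fully open they stand 13 mm farther back than shut.
Start: joints at [-1.291, 0.332, -0.065, 1.46, 0.022, 1.35, -0.088], TCP at [0.186, 0.597, 0.231] pointing down, gripper open.
Joint ranges: [-2.6, 2.6], [-0.5, 2.12], [-1.47, 1.34], [0.16, 2.42], [-1.27, 4.41], [0.06, 2.06], [-2.6, 2.6]. Speed limits (rad/s): [2.22, 2.22, 2.79, 2.79, 3.14, 3.14, 3.14].

INTERFACE

Orientations are given as a unit quaternion [x, y, z, w].
In Python, from workcell import manip gives the robot as it stands.
- The arm moves only by the shell command python3 -m handwheel 'ROWS' [FORCE]. ROWS is JSON, a list that holds one entry, the list of rows, each a list of 7 numbers: the shift along the tool's x, y, z in m, then the turn, a rotation vector about the tool's x, y, z in rad, then the finger opening in m, from 0 to 0.0854. In form: [[[tx, ty, tz, ax, ay, az, claw], ...]]. A call has 1 to 8 rows; each row is the pose to reach, as a shift and turn from the pose commanded when the call began, along the tool's axes at that moment; what a row does not reach only later rows make up. A row lasts 1/8 s, in which the tool goes at most 62.5 mm and 10.7 degrees, less where a joint would pass 70% of its speed; a pose out of reach is approached as far as the arm can. A call with a gripper value outside its range is refused whole. The fingers move at their own pace and stop on an object; FORCE is the grip in N (left out, the last holds). Time passes only in rows, so rows that repeat a pose let the fingers close. It gives the time, the measured TCP pose, the force and the opening at its end, in the units of the state.
- manip.get_obs(): the state, without advancing time (a new reading comes with each control period).
- manip.camera(name): name is "scene" or "side" or "wrist"; returns the picture (384x512x3 uint8, blue, green, red); there is no depth.
- manip.calibration(name): a dict with "fx", "fy", "cx", "cy" (pixels), "view" (4x4, takes a point from world to camera coordinates); the wrist camera has in their place "tool_from_camera" (4x4, takes a point from camera to tool coordinates, whose origin is the TCP and whose axes are the flange's). Camera axes: x right, y up, looking along -z (the intrinsics and any distortion apply to the point x, -y, -z); pixel columns grow to the right and rows downward; lengths in m; the calibration is good to about 2 mm. A picture is of the moment at which its call begins: read the wrist's pose just before it. calibration takes no time and is no camera call.
- manip.hand_in(): hands the job in, once; it reports no verdict.
The state is a dict: "clock": time; "joint_pos": joint angles; "joint_velocities": joint speeds; "tau": joint torques, N m; "position": TCP position; "ee_rot": TCP orientation; "ft_force": force on the tool from outside, world axes, zero at the start; "torque": the same for the moment, N m; "grip_width": opening from 0.0 (shut) to 1.0 (fully open).
Only numpy, scipy, OpenCV 4.12 (cv2) and the standard library are available. Lean on these libraries where they do the work, as an engineer would, in place of code of your own. Each camera call takes 0.05 s, during which the arm holds its last target.

## Working session

There is one attempt and no reset: what is moved stays moved. The work goes in short steps, Python scripts to look and compute and a shell command to move; the robot and the scene stay as the last step left them, time stands still between calls to the robot, and variables do not carry over. Pictures are saved under pics/ and viewed, and the job is handed in when it is done.

```bash
ls -la; mkdir -p pics; python3 - <<'E'
from workcell import manip
import cv2, json
o=manip.get_obs(); print(o); print(manip.pinch_z)
for n in ("scene","side","wrist"):
    im=manip.camera(n); cv2.imwrite(f"pics/{n}0.png",im); print(n, manip.calibration(n))
E
```

```text
total 12
drwxr-xr-x  3 agent agent 4096 Dec  6 22:22 .
drwxr-xr-x 23 root  root  4096 Dec  6 22:22 ..
drwxr-xr-x  2 agent agent 4096 Dec  6 22:22 pics
{'clock': 0.0, 'joint_pos': array([-1.29061668,  0.33290486, -0.06472984,  1.46096499,  0.02161696,
        1.34989889, -0.08850759]), 'joint_velocities': array([-0.0006824 , -0.00089389, -0.00082692,  0.00026475,  0.00086935,
        0.00031421, -0.00038098]), 'tau': array([-5.55192273e-04, -6.25454807e+01,  4.87047946e-02, -3.91603839e+01,
        1.61791651e-02,  1.01357579e-02, -4.22947736e-06]), 'position': array([0.18623782, 0.59620173, 0.23048412]), 'ee_rot': array([ 1.50789513e-01,  9.88565615e-01, -7.36103189e-04, -7.40199153e-05]), 'ft_force': array([ 1.0582165 , -0.3417348 , -0.76360163]), 'torque': array([-0.01676102, -0.03656111, -0.00303218]), 'grip_width': 1.0003007031160618}
0.0187
scene {'fx': 435.20049831798923, 'fy': 435.20049831798923, 'cx': 245.63758340457406, 'cy': 191.69852922978149, 'view': array([[-0.85841475, -0.51290739, -0.00708022,  0.52860243],
       [ 0.23239735, -0.4011769 ,  0.88602967, -0.22306734],
 
[... 253 characters left out ...]
597, -0.01363569, -0.02572819,  0.60420339],
       [-0.01571535, -0.49120952,  0.87089967, -0.09468715],
       [-0.02451325,  0.87093471,  0.49078695, -1.13368428],
       [ 0.        ,  0.        ,  0.        ,  1.        ]])}
wrist {'fx': 287.79179106562356, 'fy': 287.79179106562356, 'cx': 258.4394632991451, 'cy': 188.7060902183602, 'tool_from_camera': array([[ 1.00427356e-04,  9.48460007e-01,  3.16896837e-01,
         8.26186486e-02],
       [ 9.99999770e-01, -3.08044492e-04,  6.05056679e-04,
         6.59402871e-04],
       [ 6.71490387e-04,  3.16896704e-01, -9.48459819e-01,
        -1.43059927e-01],
       [ 0.00000000e+00,  0.00000000e+00,  0.00000000e+00,
         1.00000000e+00]])}
```

View pics/scene0.png

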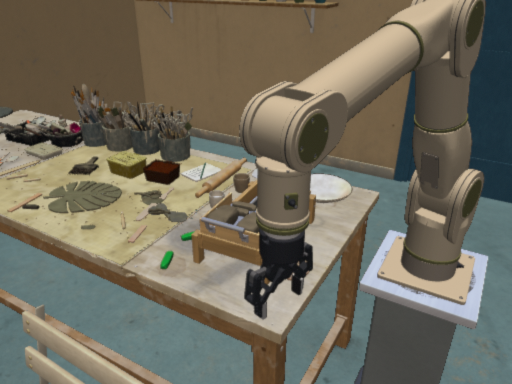

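View pics/side0.png

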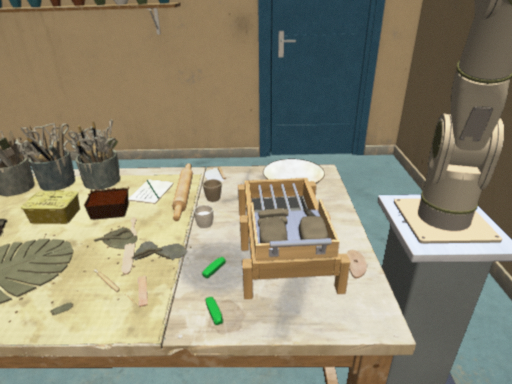

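View pics/wrist0.png

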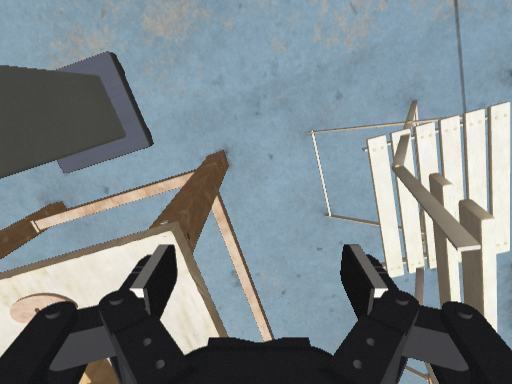

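The side view shows the riddle at about (285, 230) with the tray nearest the camera, the cups at (213, 188) and (204, 215), the dish at (294, 172), and the green look-alikes at (213, 267) and (214, 310). I'll zoom in to get the key points.

```bash
cat > h.py <<'E'
import numpy as np, cv2
from workcell import manip
from scipy.spatial.transform import Rotation as R
def cam(n,obs=None):
    c=manip.calibration(n)
    if n=="wrist":
        o=obs or manip.get_obs(); T=np.eye(4);T[:3,:3]=R.from_quat(o["ee_rot"]).as_matrix();T[:3,3]=o["position"]
        W=T@c["tool_from_camera"]; V=np.linalg.inv(W)
    else: V=c["view"]; W=np.linalg.inv(V)
    return c,V,W
def proj(n,P,obs=None):
    c,V,W=cam(n,obs); p=(V@np.r_[P,1])[:3]
    return np.array([c["cx"]+c["fx"]*p[0]/-p[2], c["cy"]+c["fy"]*(-p[1])/-p[2]])
def ray(n,u,v,obs=None):
    c,V,W=cam(n,obs); d=np.array([(u-c["cx"])/c["fx"],-(v-c["cy"])/c["fy"],-1.])
    return W[:3,3],W[:3,:3]@d
def onplane(n,u,v,z,obs=None):
    o,d=ray(n,u,v,obs); return o+d*(z-o[2])/d[2]
def crop(n,name,x0,x1,y0,y1,s=4,im=None):
    im=manip.camera(n) if im is None else im
    cv2.imwrite(f"pics/{name}.png",cv2.resize(im[y0:y1,x0:x1],None,fx=s,fy=s,interpolation=cv2.INTER_CUBIC))
E
python3 - <<'E'
from h import *
im=cv2.imread("pics/side0.png"); crop("side","side0c",170,370,150,300,4,im)
im=cv2.imread("pics/scene0.png"); crop("scene","scene0c",150,350,160,310,4,im)
E
```

```text
(no output)
```

View pics/side0c.png

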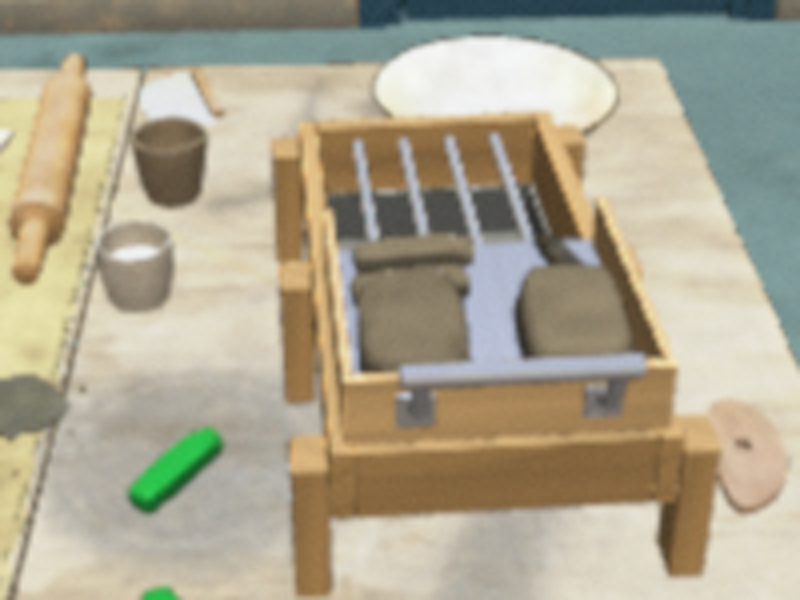

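View pics/scene0c.png

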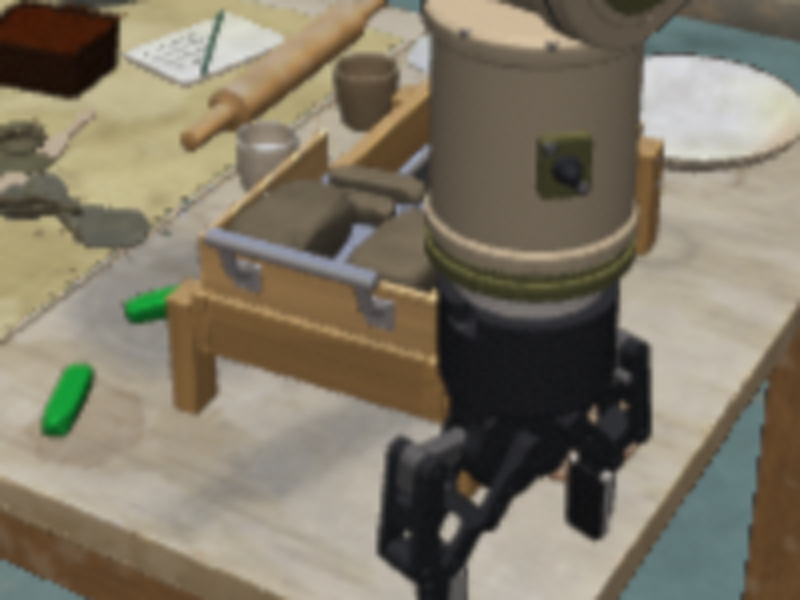

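```bash
python3 - <<'E'
from h import *
P=lambda x,y,z: onplane("side",170+x/4,150+y/4,z)
l=P(402,374,.18); r=P(643,363,.18); print("handle",l,r,np.linalg.norm(l-r),(l+r)/2, np.arctan2((l-r)[1],(l-r)[0]))
for (x,y) in [(360,141),(405,140),(450,138),(496,136)]: print("bar far",P(x,y,.094))
for (x,y) in [(375,238),(427,238),(480,238),(530,238)]: print("bar near",P(x,y,.094))
# stopboard top corners outer, z=.11
print("corner",P(300,124,.11),P(546,114,.11))
# dish rim extremes z=.044
print("dish",P(373,90,.044),P(620,88,.044))
print("cups",P(133,125,.062),P(207,125,.062),P(98,235,.052),P(174,238,.052))
# fit riddle pose from known points by least squares reprojection
from scipy.optimize import least_squares
K=[((.064,.314,.180),(402,374)),((-.064,.314,.180),(643,363))]+[((x,-.093,.094),(u,v)) for x,u,v in [(.054,360,141),(.018,405,140),(-.018,450,138),(-.054,496,136)]]
K+=[((.1,-.107,.11),(300,124)),((-.1,-.107,.11),(546,114))]
def f(p):
    c,s=np.cos(p[2]),np.sin(p[2]); out=[]
    for a,b in K:
        w=[p[0]+c*a[0]-s*a[1],p[1]+s*a[0]+c*a[1],a[2]]
        out+=list(proj("side",w)-np.array([170+b[0]/4,150+b[1]/4]))
    return out
s=least_squares(f,[.4,.3,0]); print(s.x,np.round(s.fun,1))
E
```

```text
handle [0.54459629 0.33914949 0.18      ] [0.41904003 0.33236684 0.18      ] 0.1257393280434837 [0.48181816 0.33575816 0.18      ] 0.05396834433674769
bar far [ 0.55915453 -0.06788531  0.094     ]
bar far [ 0.5237119  -0.06834557  0.094     ]
bar far [ 0.48817961 -0.07044     0.094     ]
bar far [ 0.45180457 -0.07251162  0.094     ]
bar near [0.55132505 0.07395196 0.094     ]
bar near [0.5148281  0.07492211 0.094     ]
bar near [0.47775511 0.07590758 0.094     ]
bar near [0.44289646 0.07683418 0.094     ]
corner [ 0.60603227 -0.06800242  0.11      ] [ 0.41265889 -0.07799892  0.11      ]
dish [ 0.54402763 -0.25492075  0.044     ] [ 0.31980703 -0.25060463  0.044     ]
cups [ 0.75203277 -0.16079154  0.062     ] [ 0.68833115 -0.1586055   0.062     ] [ 0.76138778 -0.00152506  0.052     ] [0.70247157 0.00429967 0.052     ]
[0.50089    0.02388171 0.06057731] [-0.5  0.6  0.6  0.3 -0.4  0.3 -0.2  0.1 -0.1  0.1 -0.2  0.  -0.3 -1.3
  1.2 -1.6]
```

```bash
cat >> h.py <<'E'
RP=np.array([.501,.024]); YAW=.058
def rid(x,y,z): c,s=np.cos(YAW),np.sin(YAW); return np.array([RP[0]+c*x-s*y,RP[1]+s*x+c*y,z])
def unrid(p): c,s=np.cos(YAW),np.sin(YAW); d=np.array(p[:2])-RP; return np.array([c*d[0]+s*d[1],-s*d[0]+c*d[1],p[2]])
def down(yaw_y,tilt=0):
    "tool down with tool y along world heading yaw_y"
    y=np.array([np.cos(yaw_y),np.sin(yaw_y),0]); z=np.array([0,0,-1.]); x=np.cross(y,z); return np.c_[x,y,z]
def rel(p,Rm=None,o=None):
    o=o or manip.get_obs(); R0=R.from_quat(o["ee_rot"]).as_matrix()
    t=R0.T@(np.array(p)-o["position"]); rv=np.zeros(3) if Rm is None else R.from_matrix(R0.T@Rm).as_rotvec()
    print("shift",np.round(t,4),"turn",np.round(rv,4))
def st():
    o=manip.get_obs(); print("t",round(o["clock"],2),"p",np.round(o["position"],4),"q",np.round(o["ee_rot"],3),"F",np.round(o["ft_force"],1),"g",round(o["grip_width"],3),"j",np.round(o["joint_pos"],2)); return o
E
python3 - <<'E'
from h import *
rel([.186,.597,.31]); h=rid(0,.314,.18); print(h)
rel([h[0],h[1],.30],down(np.pi/2+YAW))
E
```

```text
shift [ 0.0005  0.0005 -0.0793] turn [0. 0. 0.]
[0.48279821 0.337472   0.18      ]
shift [-0.3602 -0.1587 -0.0691] turn [-1.100e-03 -1.000e-04 -3.608e-01]
```

```bash
python3 -m handwheel '[[[0,0,-0.06,0,0,0,0.0854],[-0.06,-0.02,-0.07,0,0,0,0.0854],[-0.36,-0.159,-0.07,0,0,-0.361,0.0854],[-0.36,-0.159,-0.07,0,0,-0.361,0.0854],[-0.36,-0.159,-0.07,0,0,-0.361,0.0854],[-0.36,-0.159,-0.07,0,0,-0.361,0.0854],[-0.36,-0.159,-0.07,0,0,-0.361,0.0854],[-0.36,-0.159,-0.07,0,0,-0.361,0.0854]]]'; python3 - <<'E'
from h import *
o=st(); im=manip.camera("wrist"); cv2.imwrite("pics/w1.png",im)
print(proj("wrist",rid(.064,.314,.18),o),proj("wrist",rid(-.064,.314,.18),o))
E
```

```text
clock: 1.15
position: [0.4854, 0.3336, 0.3012]
ee_rot: [-0.026, 1.0, -0.001, 0.0]
ft_force: [-0.1, -0.1, -0.3]
grip_width: 0.999
t 1.15 p [0.4854 0.3336 0.3012] q [-0.026  1.    -0.001  0.   ] F [-0.1 -0.1 -0.3] g 0.999 j [-0.8   0.22  0.14  1.46 -0.03  1.46  0.97]
[262.00661559 239.94756378] [261.83934618 111.41725659]
```

View pics/w1.png

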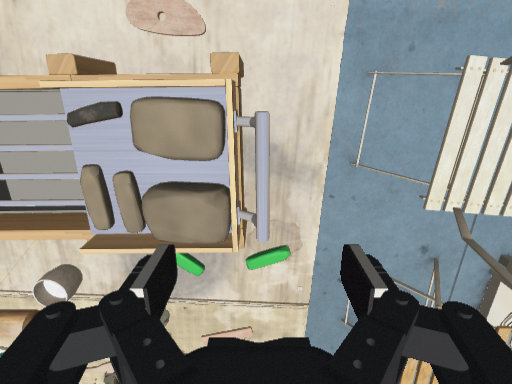

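```bash
python3 - <<'E'
from h import *
o=manip.get_obs()
h=rid(0,.314,.18)
rel([h[0],h[1],.165],down(np.pi/2+YAW))
E
```

```text
shift [0.004 0.006 0.136] turn [-0.0021  0.0011 -0.0072]
```

```bash
python3 -m handwheel '[[[0,0,0,0,0,0,0.05],[0,0,0,0,0,0,0.05]]]'; python3 - <<'E'
from h import *
o=st()
h=rid(0,.314,.18)
rel([h[0],h[1],.165],down(np.pi/2+YAW))
E
```

```text
clock: 1.45
position: [0.4814, 0.3388, 0.3011]
ee_rot: [-0.03, 1.0, 0.0, -0.0]
ft_force: [0.0, 0.6, 1.2]
grip_width: 0.603
t 1.45 p [0.4814 0.3388 0.3011] q [-0.03  1.    0.   -0.  ] F [0.  0.6 1.2] g 0.603 j [-0.8   0.22  0.14  1.46 -0.03  1.46  0.96]
shift [-0.0014 -0.0014  0.1361] turn [ 0.0003 -0.0006  0.0024]
```

```bash
python3 -m handwheel '[[[-0.001,-0.001,0.06,0,0,0,0.05],[-0.001,-0.001,0.11,0,0,0,0.05],[-0.001,-0.001,0.136,0,0,0,0.05],[-0.001,-0.001,0.136,0,0,0,0.05]]]'; python3 - <<'E'
from h import *
o=st(); crop("side","s1",170,370,150,300,4)
crop("scene","c1",150,350,120,270,4)
E
```

```text
clock: 1.95
position: [0.4817, 0.337, 0.1635]
ee_rot: [-0.03, 1.0, -0.001, -0.002]
ft_force: [-0.6, 0.9, 0.8]
grip_width: 0.585
t 1.95 p [0.4817 0.337  0.1635] q [-0.03   1.    -0.001 -0.002] F [-0.6  0.9  0.8] g 0.585 j [-0.79  0.3   0.13  1.66 -0.04  1.2   0.97]
```

View pics/s1.png

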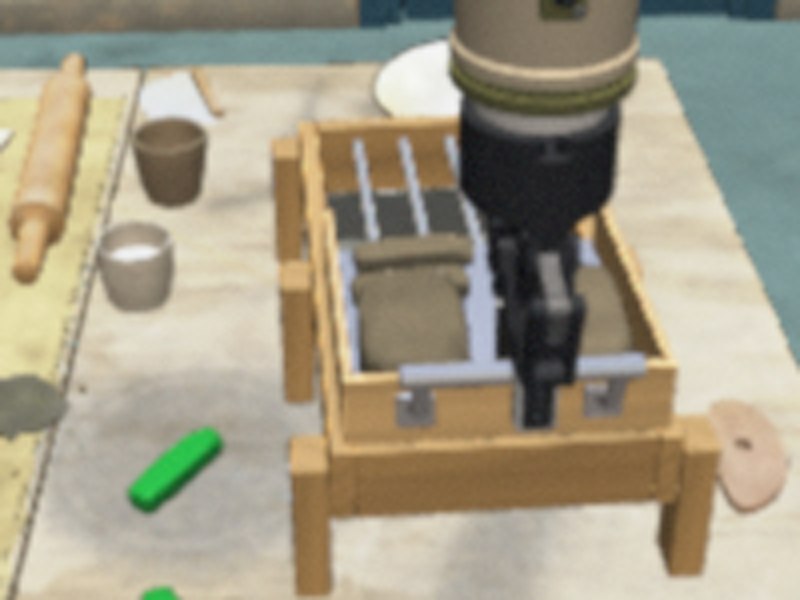

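View pics/c1.png

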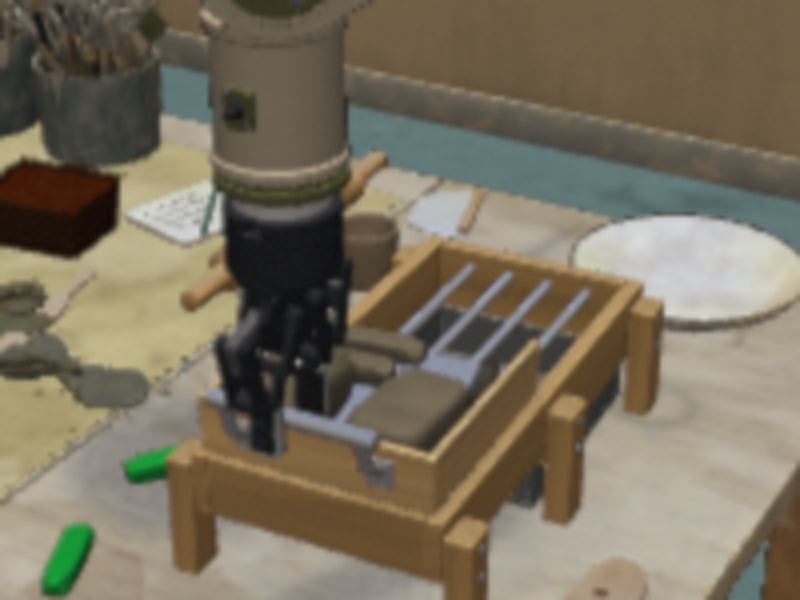

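The fingers straddle the handle bar, with the near finger in front of it at crop (540, 400). I'll close.

```bash
python3 -m handwheel '[[[-0.001,0,0,0,0,0,0],[-0.001,0,0,0,0,0,0],[-0.001,0,0,0,0,0,0],[-0.001,0,0,0,0,0,0]]]' 50; python3 - <<'E'
from h import *
o=st()
c=np.pi/2+YAW
p0=o["position"]; R0=R.from_quat(o["ee_rot"]).as_matrix()
r=np.hypot(.214,.064);a0=np.arctan2(.064,.214)
for th in [0.1,.2,.3,.4,.5,.6,.7,.8,.9,1.0,1.1]:
    dy=r*np.cos(a0+th)-.214; dz=r*np.sin(a0+th)-.064
    d=np.array([-np.sin(YAW)*dy,np.cos(YAW)*dy,dz]); print(th,np.round(R0.T@d,4))
E
```

```text
clock: 2.55
position: [0.4851, 0.3369, 0.1666]
ee_rot: [-0.029, 1.0, 0.001, 0.001]
ft_force: [-0.9, -1.6, 6.7]
grip_width: 0.129
t 2.55 p [0.4851 0.3369 0.1666] q [-0.029  1.     0.001  0.001] F [-0.9 -1.6  6.7] g 0.129 j [-0.79  0.3   0.13  1.65 -0.04  1.2   0.98]
0.1 [-0.     -0.0074 -0.0211]
0.2 [-0.0001 -0.0169 -0.0413]
0.3 [-0.0001 -0.0284 -0.0604]
0.4 [-0.0001 -0.0417 -0.0783]
0.5 [-0.0001 -0.0568 -0.0948]
0.6 [-0.0002 -0.0734 -0.1097]
0.7 [-0.0002 -0.0914 -0.1229]
0.8 [-0.0002 -0.1107 -0.1342]
0.9 [-0.0002 -0.1309 -0.1436]
1.0 [-0.0002 -0.1521 -0.1508]
1.1 [-0.0002 -0.1738 -0.1559]
```

```bash
python3 -m handwheel '[[[0,-0.0035,-0.0105,0,0,0,0],[0,-0.0074,-0.021,0,0,0,0],[0,-0.012,-0.031,0,0,0,0],[0,-0.017,-0.041,0,0,0,0],[0,-0.0225,-0.051,0,0,0,0],[0,-0.0284,-0.0604,0,0,0,0],[0,-0.035,-0.0695,0,0,0,0],[0,-0.0417,-0.078,0,0,0,0]]]'; python3 - <<'E'
from h import *
o=st(); crop("side","s2",170,370,150,300,4)
E
```

```text
clock: 3.55
position: [0.4875, 0.2972, 0.2445]
ee_rot: [-0.03, 1.0, 0.002, 0.001]
ft_force: [5.1, 8.0, -1.5]
grip_width: 0.13
t 3.55 p [0.4875 0.2972 0.2445] q [-0.03   1.     0.002  0.001] F [ 5.1  8.  -1.5] g 0.13 j [-0.76  0.2   0.15  1.6  -0.03  1.34  1.03]
```

View pics/s2.png

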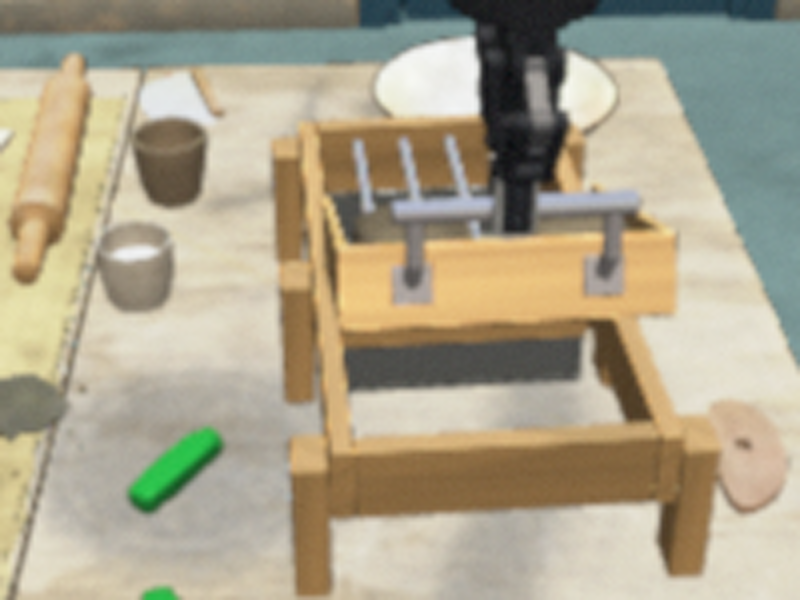

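```bash
python3 -m handwheel '[[[0,-0.0073,-0.0084,0,0,0,0],[0,-0.0151,-0.0165,0,0,0,0],[0,-0.0232,-0.0242,0,0,0,0],[0,-0.0317,-0.0314,0,0,0,0],[0,-0.0405,-0.0382,0,0,0,0],[0,-0.0497,-0.0446,0,0,0,0],[0,-0.059,-0.0504,0,0,0,0],[0,-0.069,-0.0559,0,0,0,0]]]'; python3 - <<'E'
from h import *
o=st(); crop("side","s3",170,370,150,300,4); crop("scene","c3",150,350,120,270,4)
E
```

```text
clock: 4.6
position: [0.4917, 0.23, 0.3026]
ee_rot: [-0.031, 1.0, 0.004, 0.003]
ft_force: [1.6, 9.8, 12.0]
grip_width: 0.127
t 4.6 p [0.4917 0.23   0.3026] q [-0.031  1.     0.004  0.003] F [ 1.6  9.8 12. ] g 0.127 j [-0.7   0.11  0.2   1.58 -0.03  1.44  1.13]
```

View pics/c3.png

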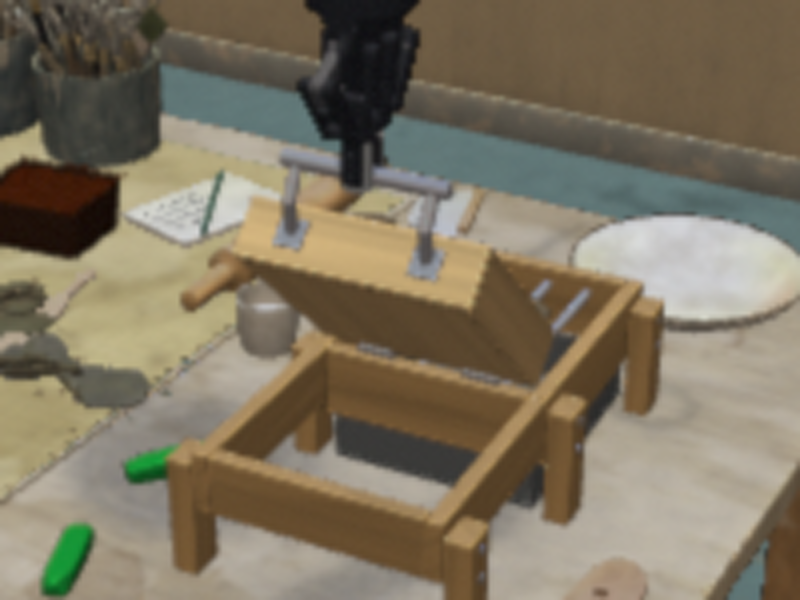

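View pics/s3.png

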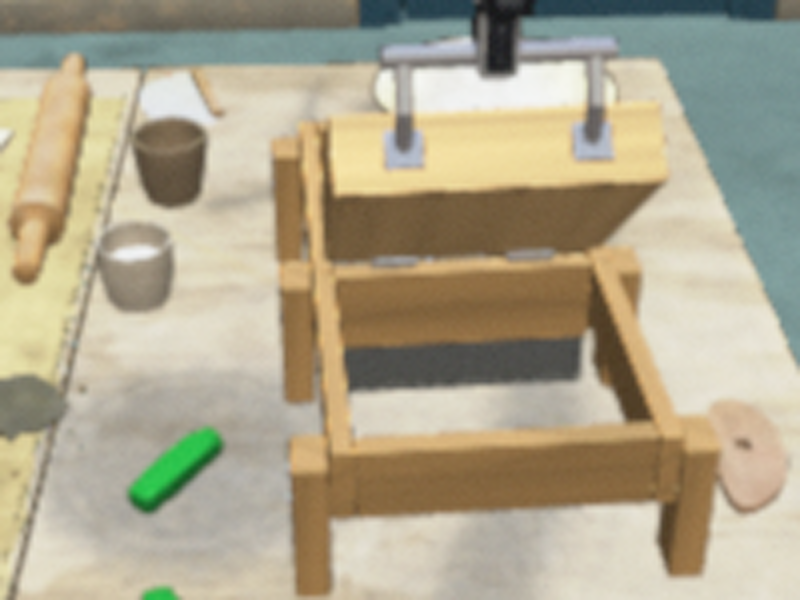

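```bash
python3 -m handwheel '[[[0,-0.01,-0.005,0,0,0,0],[0,-0.02,-0.0094,0,0,0,0],[0,-0.0307,-0.0132,0,0,0,0],[0,-0.0307,-0.0132,0,0,0,0],[0,-0.0307,-0.0132,0,0,0,0]]]'; python3 - <<'E'
from h import *
o=st(); cv2.imwrite("pics/w4.png",manip.camera("wrist"))
E
```

```text
clock: 5.32
position: [0.4937, 0.1983, 0.3158]
ee_rot: [-0.03, 1.0, 0.003, 0.003]
ft_force: [0.3, 6.4, 14.6]
grip_width: 0.131
t 5.33 p [0.4937 0.1983 0.3158] q [-0.03   1.     0.003  0.003] F [ 0.3  6.4 14.6] g 0.131 j [-0.67  0.08  0.22  1.59 -0.02  1.47  1.18]
```

View pics/w4.png

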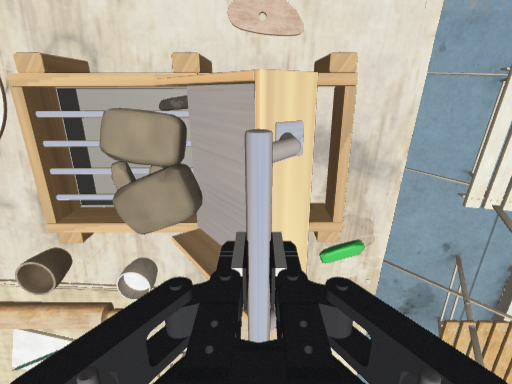

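```bash
python3 -m handwheel '[[[0,0.0106,0.0038,0,0,0,0],[0,0.0308,0.0132,0,0,0,0],[0,0.0501,0.0245,0,0,0,0],[0,0.0681,0.0377,0,0,0,0],[0,0.0847,0.0526,0,0,0,0],[0,0.0998,0.0691,0,0,0,0],[0,0.1131,0.087,0,0,0,0],[0,0.1246,0.1061,0,0,0,0]]]';python3 - <<'E'
from h import *
o=st()
E
python3 -m handwheel '[[[0,0.005,0.0101,0,0,0,0],[0,0.0095,0.0202,0,0,0,0],[0,0.0125,0.028,0,0,0,0],[0,0.0155,0.0365,0,0,0,0],[0,0.0169,0.0405,0,0,0,0],[0,0.0169,0.0413,0,0,0,0]]]';python3 - <<'E'
from h import *
o=st(); crop("side","s5",170,370,150,300,4);
E
```

```text
clock: 6.38
position: [0.486, 0.3205, 0.2054]
ee_rot: [-0.029, 1.0, 0.0, 0.0]
ft_force: [5.4, 2.7, 0.4]
grip_width: 0.128
t 6.38 p [0.486  0.3205 0.2054] q [-0.029  1.     0.     0.   ] F [5.4 2.7 0.4] g 0.128 j [-0.78  0.25  0.14  1.62 -0.04  1.27  1.  ]
clock: 7.12
position: [0.485, 0.3368, 0.1642]
ee_rot: [-0.029, 1.0, -0.0, 0.0]
ft_force: [2.2, 2.2, 3.4]
grip_width: 0.128
t 7.12 p [0.485  0.3368 0.1642] q [-0.029  1.    -0.     0.   ] F [2.2 2.2 3.4] g 0.128 j [-0.79  0.3   0.13  1.65 -0.04  1.19  0.98]
```

View pics/s5.png

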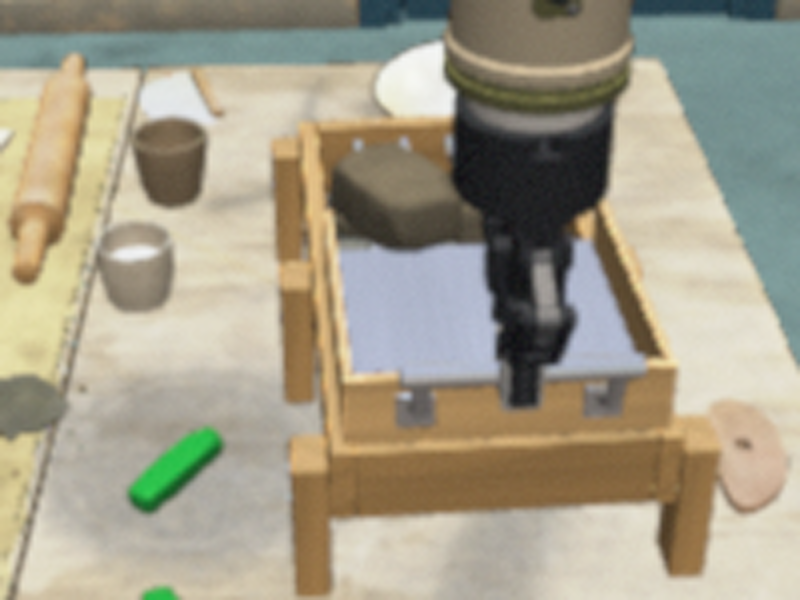

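```bash
python3 -m handwheel '[[[0,0,0,0,0,0,0.05],[0,0,0,0,0,0,0.05],[0,0,-0.05,0,0,0,0.05],[0,0,-0.11,0,0,0,0.05],[0,0,-0.16,0,0,0,0.05]]]';python3 - <<'E'
from h import *
o=st(); rel([.54,.04,.34],down(np.pi/2+YAW))
E
```

```text
clock: 7.8
position: [0.4844, 0.3363, 0.3271]
ee_rot: [-0.029, 1.0, 0.0, 0.0]
ft_force: [-0.0, 0.4, 0.0]
grip_width: 0.586
t 7.8 p [0.4844 0.3363 0.3271] q [-0.029  1.     0.     0.   ] F [-0.   0.4  0. ] g 0.586 j [-0.8   0.22  0.14  1.41 -0.03  1.52  0.97]
shift [-0.0384 -0.299  -0.013 ] turn [ 0.0002  0.0001 -0.0001]
```

```bash
python3 -m handwheel '[[[-0.038,-0.299,-0.013,0,0,0,0.085],[-0.038,-0.299,-0.013,0,0,0,0.085],[-0.038,-0.299,-0.013,0,0,0,0.085],[-0.038,-0.299,-0.013,0,0,0,0.085],[-0.038,-0.299,-0.013,0,0,0,0.085],[-0.038,-0.299,-0.013,0,0,0,0.085]]]';python3 - <<'E'
from h import *
o=st(); cv2.imwrite("pics/w6.png",manip.camera("wrist")); 
for x in(-.054,.054):
  for y in (-.093,.1): print(x,y,proj("wrist",rid(x,y,.098),o))
E
```

```text
clock: 8.55
position: [0.5401, 0.0352, 0.3382]
ee_rot: [-0.025, 1.0, -0.001, 0.0]
ft_force: [-0.1, -0.1, 0.2]
grip_width: 0.994
t 8.55 p [0.5401 0.0352 0.3382] q [-0.025  1.    -0.001  0.   ] F [-0.1 -0.1  0.2] g 0.994 j [-0.48  0.1   0.36  1.52 -0.04  1.52  1.5 ]
-0.054 -0.093 [175.94691743  83.72448537]
-0.054 0.1 [330.22858425  82.45648465]
0.054 -0.093 [183.70703607 167.54927348]
0.054 0.1 [324.59846274 166.53285567]
```

View pics/w6.png

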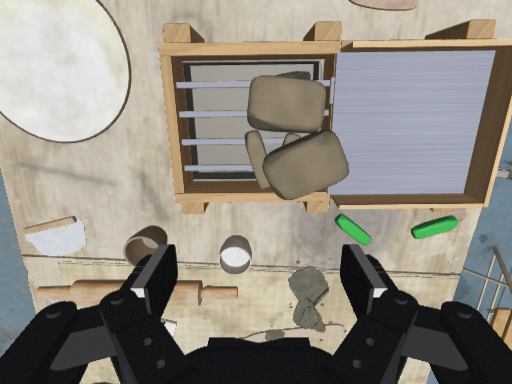

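```bash
python3 - <<'E'
from h import *
o=manip.get_obs(); im=cv2.imread("pics/w6.png")
crop("w","w6c",150,360,30,210,3.8,im)
for n,u,v,z in [("up",286,103,.14),("low",306,165,.145),("coil",257,158,.1),("roll",295,75,.1)]:
    p=onplane("wrist",u,v,z,o); print(n,p,unrid(p))
crop("side","s6",200,330,170,260,6)
E
```

```text
up [0.46693121 0.0666929  0.14      ] [-0.0315367  0.044596   0.14     ]
low [0.53648464 0.09616798 0.145     ] [0.03960837 0.06998967 0.145     ]
coil [0.54099955 0.03741707 0.1       ] [0.04071004 0.01107583 0.1       ]
roll [0.43441889 0.07871311 0.1       ] [-0.06329758  0.05848065  0.1       ]
```

View pics/w6c.png

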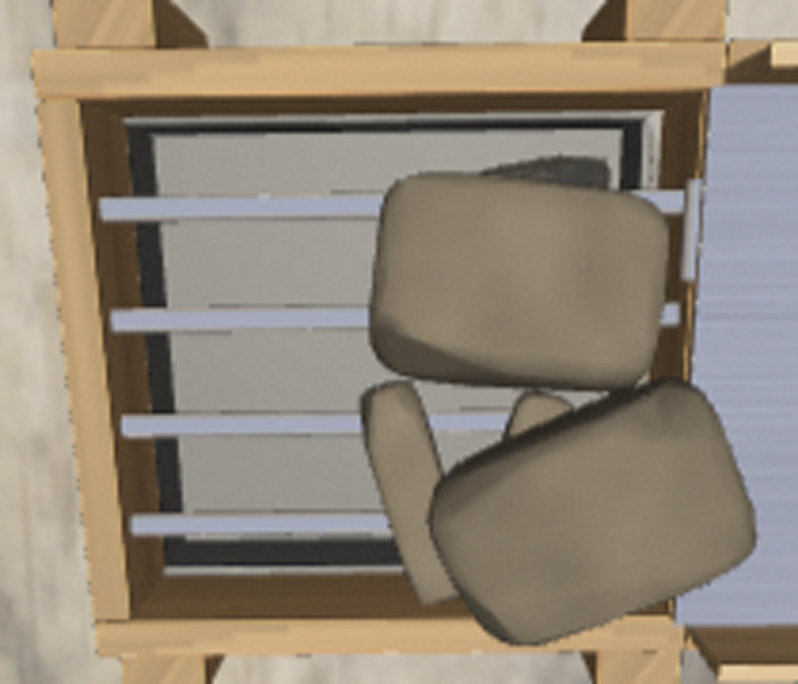

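View pics/s6.png

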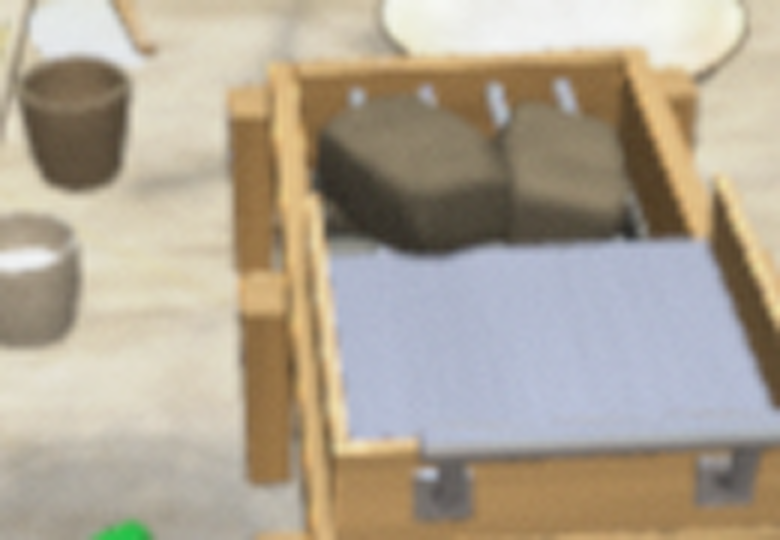

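```bash
python3 - <<'E'
from h import *
crop("scene","c6",230,330,150,230,7)
o=manip.get_obs()
for u,v in [(150+545/3.8,30+155/3.8),(150+605/3.8,30+185/3.8),(150+470/3.8,30+170/3.8)]:
  for z in (.02,.11): print(z,unrid(onplane("wrist",u,v,z,o)))
E
```

```text
0.02 [-0.07385684  0.06798     0.02      ]
0.11 [-0.06776506  0.05780155  0.11      ]
0.02 [-0.06292999  0.09205504  0.02      ]
0.11 [-0.05897248  0.07717415  0.11      ]
0.02 [-0.0683568   0.03876962  0.02      ]
0.11 [-0.0633393   0.03429666  0.11      ]
```

View pics/c6.png

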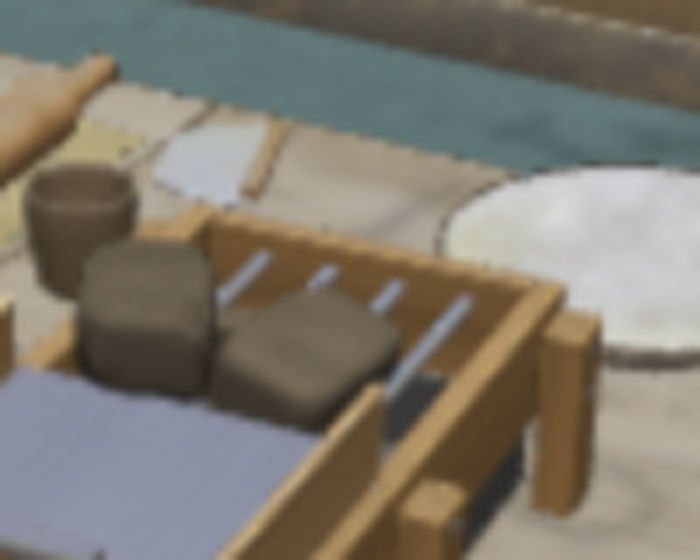

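```bash
python3 - <<'E'
from h import *
o=manip.get_obs()
f=lambda u,v,z: print((u,v),onplane("wrist",150+u/3.8,30+v/3.8,z,o).round(4),unrid(onplane("wrist",150+u/3.8,30+v/3.8,z,o)).round(4))
for u,v in [(430,178),(430,378),(515,182),(515,382),(370,270),(668,270)]: f(u,v,.125)
print("B")
for u,v in [(430,520),(590,420),(690,380),(755,530),(520,640),(700,575)]: f(u,v,.13)
rel([.466,.05,.25],down(-.012))
E
```

```text
(430, 178) [0.4396 0.0419 0.125 ] [-0.0602  0.0214  0.125 ]
(430, 378) [0.4994 0.0458 0.125 ] [-0.0003  0.0218  0.125 ]
(515, 182) [0.4392 0.0678 0.125 ] [-0.0591  0.0473  0.125 ]
(515, 382) [0.499  0.0731 0.125 ] [0.0009 0.0492 0.125 ]
(370, 270) [0.4674 0.025  0.125 ] [-0.0335  0.0029  0.125 ]
(668, 270) [0.4619 0.1176 0.125 ] [-0.0336  0.0957  0.125 ]
B
(430, 520) [0.5449 0.0486 0.13  ] [0.0453 0.0221 0.13  ]
(590, 420) [0.509  0.0977 0.13  ] [0.0123 0.0731 0.13  ]
(690, 380) [0.4946 0.1279 0.13  ] [-0.0004  0.1041  0.13  ]
(755, 530) [0.5419 0.1562 0.13  ] [0.0485 0.1296 0.13  ]
(520, 640) [0.5852 0.0821 0.13  ] [0.0874 0.0531 0.13  ]
(700, 575) [0.5585 0.1402 0.13  ] [0.0641 0.1127 0.13  ]
shift [0.0729 0.0128 0.0877] turn [-3.0000e-04 -1.1000e-03  1.6421e+00]
```

```bash
python3 -m handwheel '[[[0.07,0.01,0.06,0,0,1.64,0.078],[0.07,0.01,0.06,0,0,1.64,0.078],[0.07,0.01,0.06,0,0,1.64,0.078],[0.07,0.01,0.06,0,0,1.64,0.078],[0.07,0.01,0.06,0,0,1.64,0.078],[0.07,0.01,0.06,0,0,1.64,0.078],[0.07,0.01,0.06,0,0,1.64,0.078],[0.07,0.01,0.06,0,0,1.64,0.078]]]';python3 - <<'E'
from h import *
o=st();rel([.4695,.05,.20],down(-.005))
E
```

```text
clock: 9.7
position: [0.4691, 0.048, 0.2778]
ee_rot: [0.661, 0.75, -0.0, -0.0]
ft_force: [-0.2, 0.1, -0.7]
grip_width: 0.914
t 9.7 p [0.4691 0.048  0.2778] q [ 0.661  0.75  -0.    -0.   ] F [-0.2  0.1 -0.7] g 0.914 j [-0.5  -0.05  0.29  1.79  0.01  1.4  -0.08]
shift [0.0019 0.0007 0.0778] turn [-0.0006 -0.      0.1308]
```

```bash
python3 -m handwheel '[[[0.002,0.001,0,0,0,0.131,0.078],[0.002,0.001,0.03,0,0,0.131,0.078],[0.002,0.001,0.03,0,0,0.131,0.078]]]';python3 - <<'E'
from h import *
o=st();rel([.4695,.05,.105],down(-.005)); cv2.imwrite("pics/w7.png",manip.camera("wrist"))
E
```

```text
clock: 10.07
position: [0.4688, 0.0496, 0.2463]
ee_rot: [0.707, 0.707, -0.002, -0.001]
ft_force: [-0.8, -1.1, 0.1]
grip_width: 0.914
t 10.07 p [0.4688 0.0496 0.2463] q [ 0.707  0.707 -0.002 -0.001] F [-0.8 -1.1  0.1] g 0.914 j [-0.5  -0.03  0.29  1.84  0.01  1.33 -0.21]
shift [0.0005 0.0012 0.1413] turn [-0.0038  0.0009  0.0057]
```

View pics/w7.png

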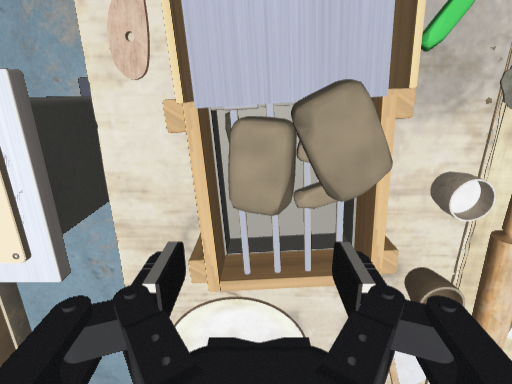

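```bash
python3 -m handwheel '[[[0,0.001,0.06,0,0,0,0.078],[0,0.001,0.11,0,0,0,0.078],[0,0.001,0.141,0,0,0,0.078],[0,0.001,0.141,0,0,0,0.078]]]';python3 - <<'E'
from h import *
o=st(); crop("scene","c8",200,340,100,220,5.5); crop("side","s8",200,340,130,250,5.5)
E
```

```text
clock: 10.62
position: [0.4708, 0.0487, 0.1064]
ee_rot: [0.708, 0.707, -0.001, -0.0]
ft_force: [-0.4, 0.3, 1.2]
grip_width: 0.919
t 10.62 p [0.4708 0.0487 0.1064] q [ 0.708  0.707 -0.001 -0.   ] F [-0.4  0.3  1.2] g 0.919 j [-0.48  0.11  0.3   2.01 -0.04  1.02 -0.17]
```

View pics/s8.png

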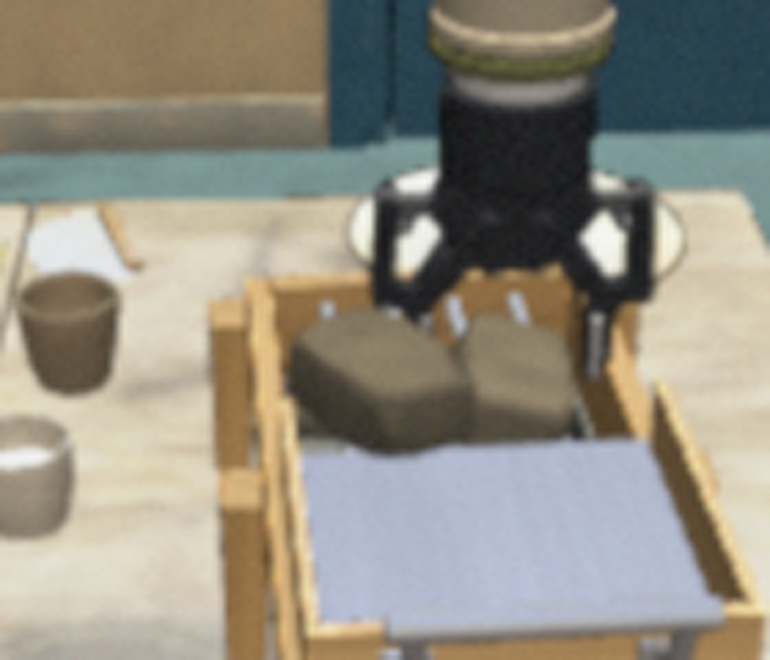

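View pics/c8.png

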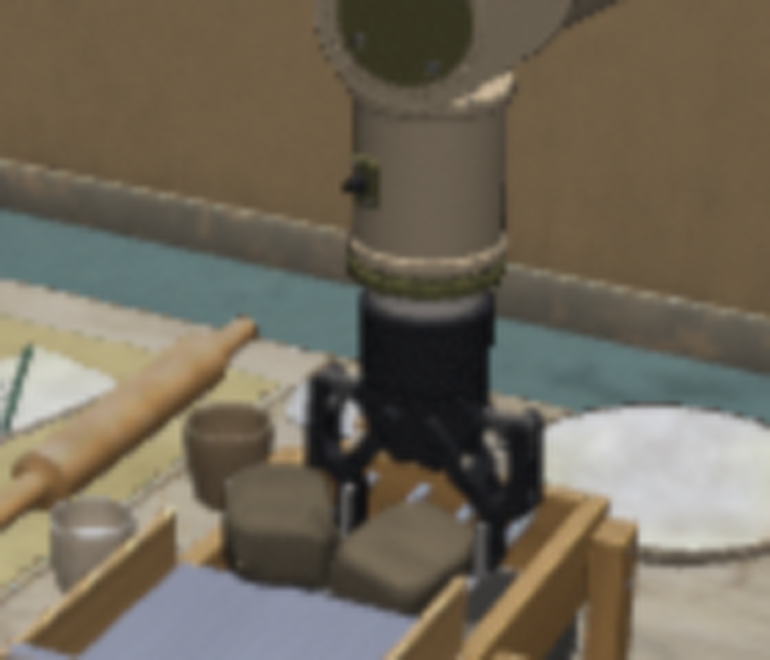

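The fingers straddle the right lump (crop (520, 380)), so I'll close on it.

```bash
python3 -m handwheel '[[[0,0,0,0,0,0,0.03],[0,0,0,0,0,0,0.03],[0,0,0,0,0,0,0.03],[0,0,0,0,0,0,0.03]]]' 60; python3 - <<'E'
from h import *
o=st()
E
python3 -m handwheel '[[[0,0,-0.01,0,0,0,0.03],[0,0,-0.03,0,0,0,0.03],[0,0,-0.06,0,0,0,0.03],[0,0,-0.08,0,0,0,0.03]]]';python3 - <<'E'
from h import *
o=st(); crop("scene","c9",200,340,100,220,5.5); cv2.imwrite("pics/w9.png",manip.camera("wrist"))
E
```

```text
clock: 11.22
position: [0.4721, 0.0491, 0.1091]
ee_rot: [0.708, 0.707, 0.001, 0.0]
ft_force: [-5.8, -0.5, 13.5]
grip_width: 0.718
t 11.22 p [0.4721 0.0491 0.1091] q [0.708 0.707 0.001 0.   ] F [-5.8 -0.5 13.5] g 0.718 j [-0.48  0.11  0.3   2.01 -0.04  1.03 -0.17]
clock: 11.72
position: [0.4715, 0.0485, 0.1889]
ee_rot: [0.708, 0.706, 0.001, 0.0]
ft_force: [0.7, -0.8, -2.9]
grip_width: 0.715
t 11.72 p [0.4715 0.0485 0.1889] q [0.708 0.706 0.001 0.   ] F [ 0.7 -0.8 -2.9] g 0.715 j [-0.49  0.02  0.3   1.92 -0.01  1.2  -0.19]
```

View pics/c9.png

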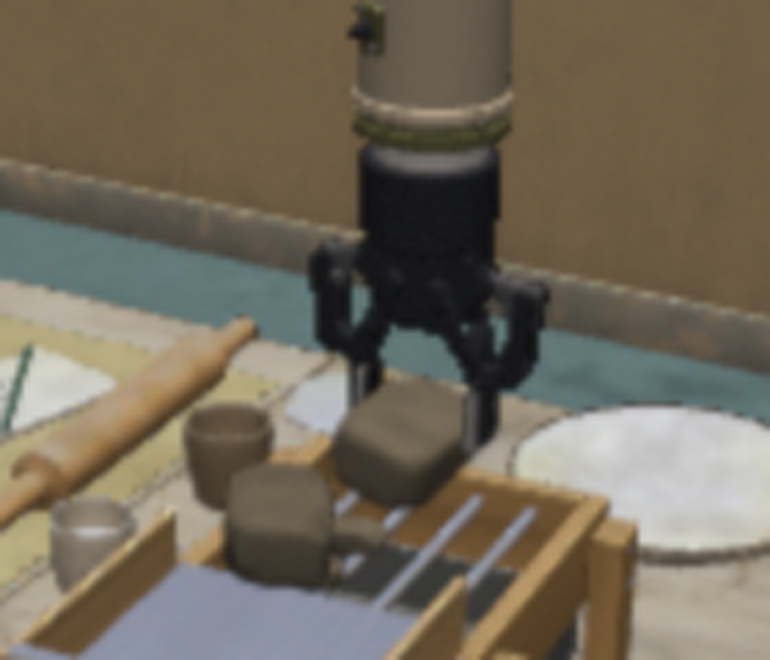

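View pics/w9.png

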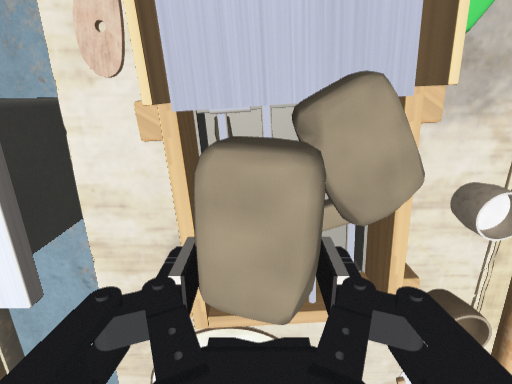

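```bash
python3 -m handwheel '[[[-0.05,-0.01,-0.01,0,0,0,0.03],[-0.11,-0.025,-0.01,0,0,0,0.03],[-0.17,-0.04,-0.01,0,0,0,0.03],[-0.23,-0.055,0,0,0,0,0.03],[-0.28,-0.07,0,0,0,0,0.03],[-0.323,-0.08,0,0,0,0,0.03],[-0.323,-0.08,0,0,0,0,0.03]]]';python3 - <<'E'
from h import *
o=st(); crop("scene","c10",200,380,100,240,4.4); crop("side","s10",200,340,120,240,5.5)
E
```

```text
clock: 12.7
position: [0.3887, -0.2775, 0.1864]
ee_rot: [0.71, 0.704, -0.001, -0.0]
ft_force: [0.6, 1.4, -2.5]
grip_width: 0.711
t 12.7 p [ 0.3887 -0.2775  0.1864] q [ 0.71   0.704 -0.001 -0.   ] F [ 0.6  1.4 -2.5] g 0.711 j [-0.15  0.02  0.69  1.93 -0.01  1.2   0.54]
```

View pics/c10.png

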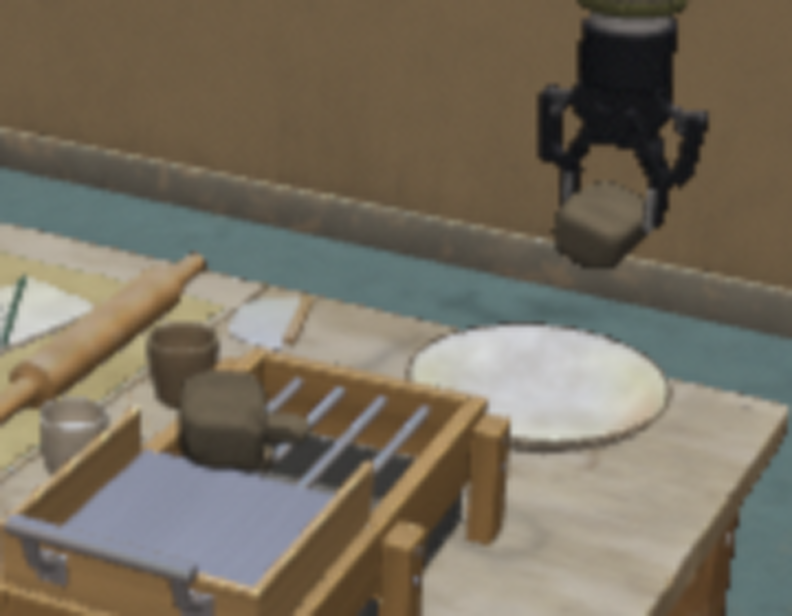

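View pics/s10.png

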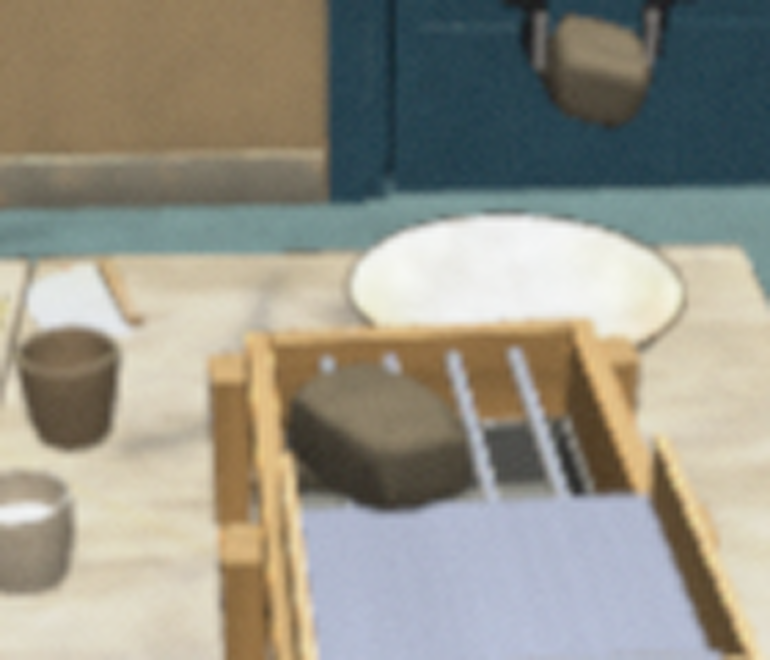

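```bash
python3 - <<'E'
from h import *
P=lambda u,v:onplane("side",u,v,.044)
print(P(200+349/5.5,120+285/5.5),P(200+685/5.5,120+285/5.5),P(294,120+213/5.5))
Q=lambda x,y:onplane("scene",200+x/4.4,100+y/4.4,.044)
print(Q(407,375),Q(670,388),Q(540,323),Q(540,440))
E
```

```text
[ 0.54312861 -0.26042606  0.044     ] [ 0.32119177 -0.25212334  0.044     ] [ 0.42034649 -0.36984073  0.044     ]
[ 0.53415069 -0.21062904  0.044     ] [ 0.33060379 -0.30009176  0.044     ] [ 0.47479313 -0.36631835  0.044     ] [ 0.39116041 -0.15873117  0.044     ]
```

```bash
python3 -m handwheel '[[[0,0,0.05,0,0,0,0.03],[0,0,0.1,0,0,0,0.03],[0,0,0.13,0,0,0,0.03],[0,0,0.142,0,0,0,0.03],[0,0,0.142,0,0,0,0.03]]]';python3 - <<'E'
from h import *
o=st(); crop("scene","c11",200,380,100,240,4.4); crop("side","s11",200,340,120,240,5.5)
E
```

```text
clock: 13.42
position: [0.3907, -0.2737, 0.0449]
ee_rot: [0.707, 0.707, -0.0, -0.0]
ft_force: [-0.1, -0.1, -2.6]
grip_width: 0.716
t 13.43 p [ 0.3907 -0.2737  0.0449] q [ 0.707  0.707 -0.    -0.   ] F [-0.1 -0.1 -2.6] g 0.716 j [-0.09  0.25  0.67  2.07 -0.2   0.89  0.69]
```

View pics/c11.png

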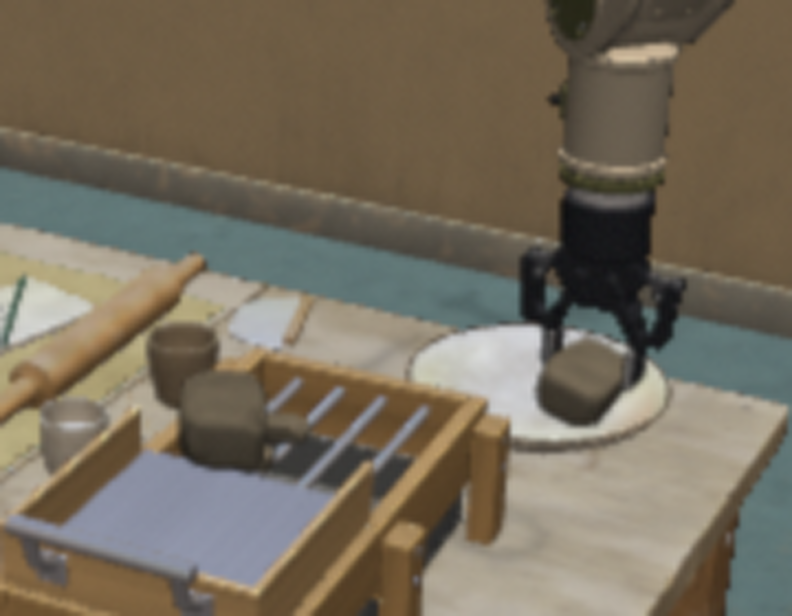

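View pics/s11.png

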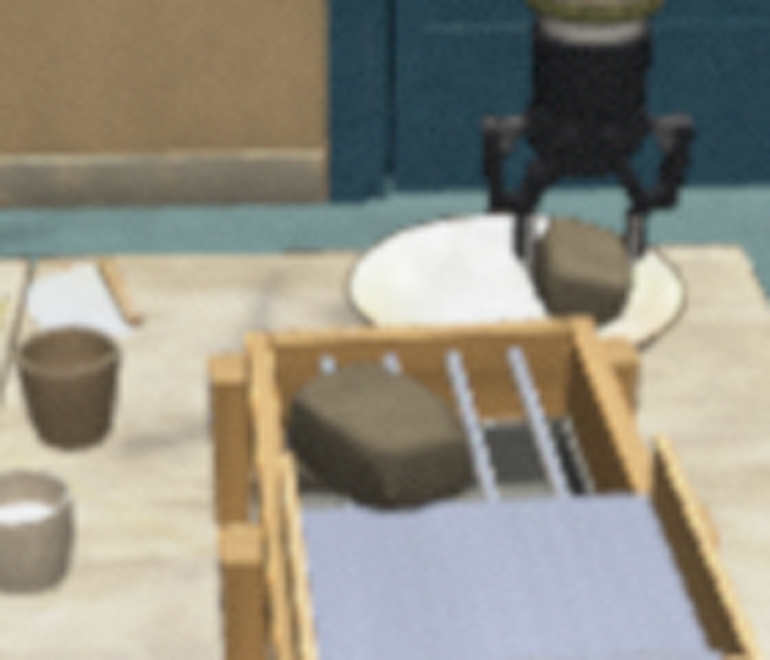

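```bash
python3 -m handwheel '[[[0,0,0.006,0,0,0,0.03],[0,0,0.011,0,0,0,0.03],[0,0,0.011,0,0,0,0.03]]]';python3 - <<'E'
from h import *
o=st()
E
```

```text
clock: 13.9
position: [0.3909, -0.2745, 0.034]
ee_rot: [0.708, 0.706, 0.0, 0.0]
ft_force: [0.6, 0.9, -2.2]
grip_width: 0.714
t 13.9 p [ 0.3909 -0.2745  0.034 ] q [0.708 0.706 0.    0.   ] F [ 0.6  0.9 -2.2] g 0.714 j [-0.08  0.27  0.67  2.08 -0.22  0.87  0.71]
```

```bash
python3 -m handwheel '[[[0,0,0.004,0,0,0,0.03],[0,0,0.006,0,0,0,0.03],[0,0,0.006,0,0,0,0.03]]]';python3 - <<'E'
from h import *
o=st(); crop("side","s12",240,340,120,200,7)
E
```

```text
clock: 14.28
position: [0.3922, -0.2756, 0.0291]
ee_rot: [0.708, 0.706, 0.001, 0.002]
ft_force: [1.5, -1.6, 11.1]
grip_width: 0.711
t 14.28 p [ 0.3922 -0.2756  0.0291] q [0.708 0.706 0.001 0.002] F [ 1.5 -1.6 11.1] g 0.711 j [-0.08  0.28  0.66  2.08 -0.23  0.85  0.72]
```

View pics/s12.png

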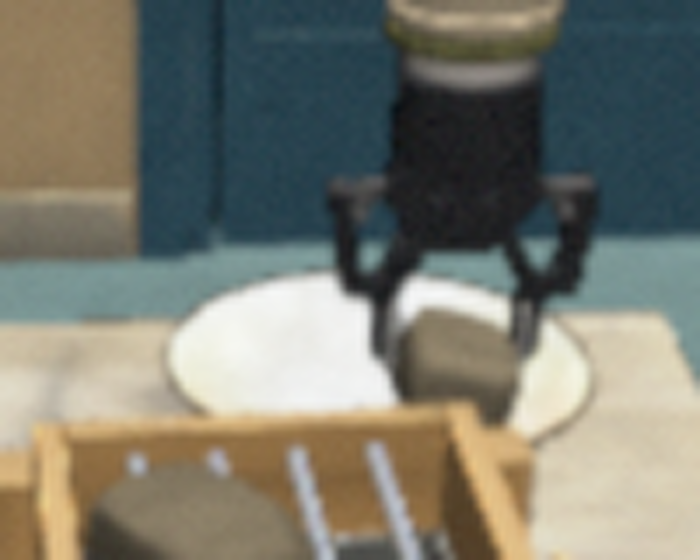

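Contact is felt at z 0.029, so I'll release slightly and rise.

```bash
python3 -m handwheel '[[[0,0,0,0,0,0,0.069],[0,0,0,0,0,0,0.072],[0,0,-0.005,0,0,0,0.072],[0,0,-0.04,0,0,0,0.072],[0,0,-0.1,0,0,0,0.078],[0,0,-0.16,0,0,0,0.085],[0.05,0.02,-0.2,0,0,0,0.085]]]';python3 - <<'E'
from h import *
o=st(); cv2.imwrite("pics/w13.png",manip.camera("wrist")); crop("scene","c13",200,380,100,240,4.4)
E
```

```text
clock: 15.2
position: [0.4081, -0.2304, 0.2281]
ee_rot: [0.71, 0.704, 0.0, 0.001]
ft_force: [0.8, 1.3, 0.2]
grip_width: 0.997
t 15.2 p [ 0.4081 -0.2304  0.2281] q [0.71  0.704 0.    0.001] F [0.8 1.3 0.2] g 0.997 j [-0.25 -0.05  0.66  1.89  0.03  1.29  0.39]
```

View pics/w13.png

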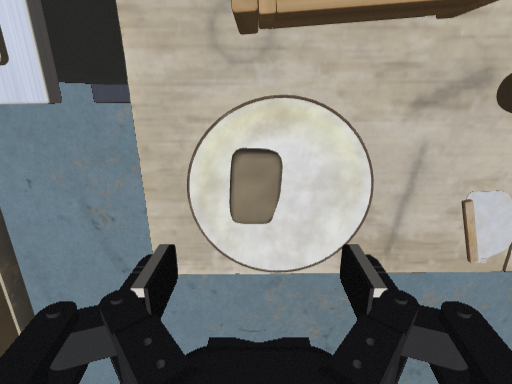

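View pics/c13.png

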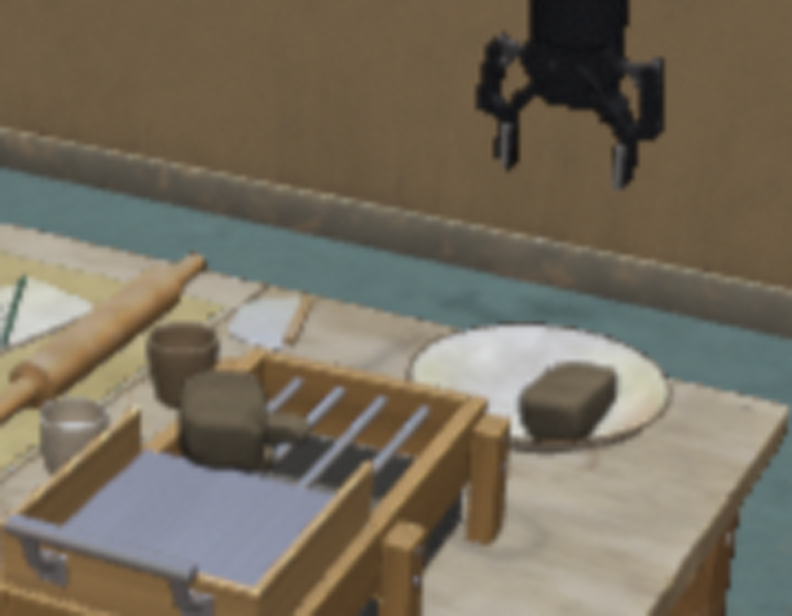

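```bash
python3 - <<'E'
from h import *
o=manip.get_obs(); rel([.52,-.01,.28],down(0))
for u,v,z in [(280,183,.044),(256,186,.045)]: print(onplane("wrist",u,v,z,o))
E
python3 -m handwheel '[[[0.06,0.02,-0.05,0,0,0,0.085],[0.12,0.05,-0.05,0,0,0,0.085],[0.18,0.08,-0.05,0,0,0,0.085],[0.22,0.11,-0.05,0,0,0,0.085],[0.22,0.11,-0.05,0,0,0,0.085],[0.22,0.11,-0.05,0,0,0,0.085]]]'; python3 - <<'E'
from h import *
o=st(); im=manip.camera("wrist"); cv2.imwrite("pics/w14.png",im); crop("w","w14c",140,400,0,290,2,im)
E
```

```text
shift [ 0.2139  0.1088 -0.0503] turn [ 0.0054 -0.0006  0.0035]
[ 0.43803838 -0.24438864  0.044     ]
[ 0.40937188 -0.24790065  0.045     ]
clock: 16.05
position: [0.5193, -0.0082, 0.2746]
ee_rot: [0.708, 0.707, -0.001, -0.0]
ft_force: [0.6, -0.3, -0.1]
grip_width: 0.989
t 16.05 p [ 0.5193 -0.0082  0.2746] q [ 0.708  0.707 -0.001 -0.   ] F [ 0.6 -0.3 -0.1] g 0.989 j [-0.47  0.07  0.42  1.69 -0.03  1.39 -0.05]
```

View pics/w14c.png

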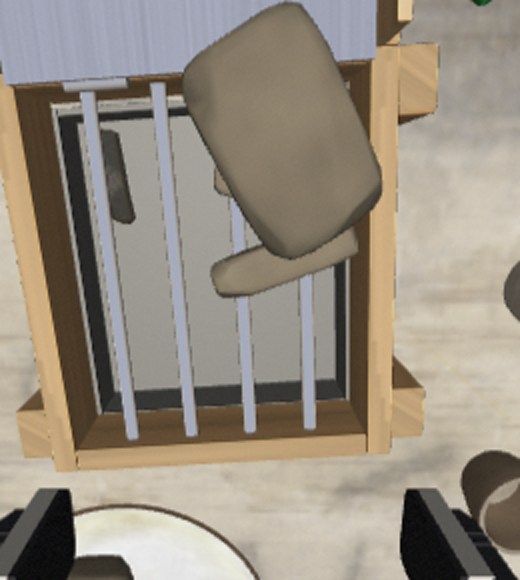

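```bash
python3 - <<'E'
from h import *
o=manip.get_obs()
f=lambda u,v,z: onplane("wrist",140+u/2,v/2,z,o)
for z in (.13,.145,.16):
  pts=np.array([f(u,v,z) for u,v in [(295,2),(185,80),(380,185),(290,258)]]); print(z,pts.mean(0).round(4)); 
  print(pts.round(3)[:, :2].tolist())
# w6 
o6=dict(position=np.array([.5401,.0352,.3382]),ee_rot=R.from_quat([-.025,1,-.001,0]).as_quat())
g=lambda u,v,z: onplane("wrist",150+u/3.8,30+v/3.8,z,o6)
for z in (.13,.145,.16):
  pts=np.array([g(u,v,z) for u,v in [(430,510),(690,380),(757,535),(510,645)]]); print(z,pts.mean(0).round(4)); print(pts.round(3)[:, :2].tolist())
E
```

```text
0.13 [0.5422 0.0942 0.13  ]
[[0.544, 0.148], [0.495, 0.118], [0.586, 0.073], [0.544, 0.039]]
0.145 [0.541  0.0931 0.145 ]
[[0.542, 0.144], [0.496, 0.115], [0.583, 0.073], [0.543, 0.04]]
0.16 [0.5398 0.092  0.16  ]
[[0.541, 0.14], [0.498, 0.113], [0.579, 0.073], [0.542, 0.042]]
0.13 [0.5435 0.0944 0.13  ]
[[0.543, 0.04], [0.496, 0.12], [0.546, 0.148], [0.589, 0.07]]
0.145 [0.5398 0.0917 0.145 ]
[[0.539, 0.039], [0.495, 0.116], [0.542, 0.143], [0.583, 0.068]]
0.16 [0.5361 0.089  0.16  ]
[[0.536, 0.039], [0.493, 0.112], [0.538, 0.138], [0.578, 0.066]]
```

```bash
python3 - <<'E'
from h import *
rel([.55,.077,.24],down(.51));
E
python3 -m handwheel '[[[0.085,0.031,0.035,0,0,-0.505,0.082],[0.085,0.031,0.035,0,0,-0.505,0.082],[0.085,0.031,0.035,0,0,-0.505,0.082],[0.085,0.031,0.035,0,0,-0.505,0.082]]]'; python3 - <<'E'
from h import *
o=st(); rel([.55,.077,.115],down(.51)); im=manip.camera("wrist"); cv2.imwrite("pics/w15.png",im);
E
```

```text
shift [0.0865 0.0307 0.0348] turn [-1.500e-03  4.000e-04 -5.132e-01]
clock: 16.6
position: [0.5506, 0.0749, 0.2404]
ee_rot: [0.51, 0.86, -0.0, 0.0]
ft_force: [-0.1, -0.8, -1.5]
grip_width: 0.961
t 16.6 p [0.5506 0.0749 0.2404] q [ 0.51  0.86 -0.    0.  ] F [-0.1 -0.8 -1.5] g 0.961 j [-0.51  0.17  0.33  1.65 -0.06  1.33  0.33]
shift [0.0022 0.0005 0.1254] turn [-0.0003  0.0003 -0.0103]
```

View pics/w15.png

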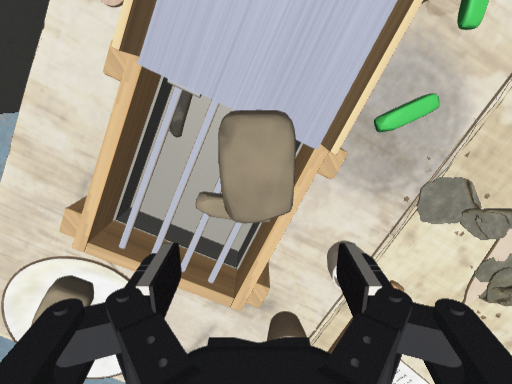

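```bash
python3 -m handwheel '[[[0.002,0,0.055,0,0,0,0.082],[0.002,0,0.1,0,0,0,0.082],[0.002,0,0.125,0,0,0,0.082],[0.002,0,0.125,0,0,0,0.082]]]'; python3 - <<'E'
from h import *
o=st(); crop("scene","c16",200,340,100,220,5.5); crop("side","s16",200,340,130,250,5.5)
E
```

```text
clock: 17.15
position: [0.5488, 0.0771, 0.1142]
ee_rot: [0.511, 0.86, -0.001, -0.001]
ft_force: [-0.2, -0.2, 0.6]
grip_width: 0.958
t 17.15 p [0.5488 0.0771 0.1142] q [ 0.511  0.86  -0.001 -0.001] F [-0.2 -0.2  0.6] g 0.958 j [-0.5   0.28  0.32  1.81 -0.1   1.08  0.36]
```

View pics/c16.png

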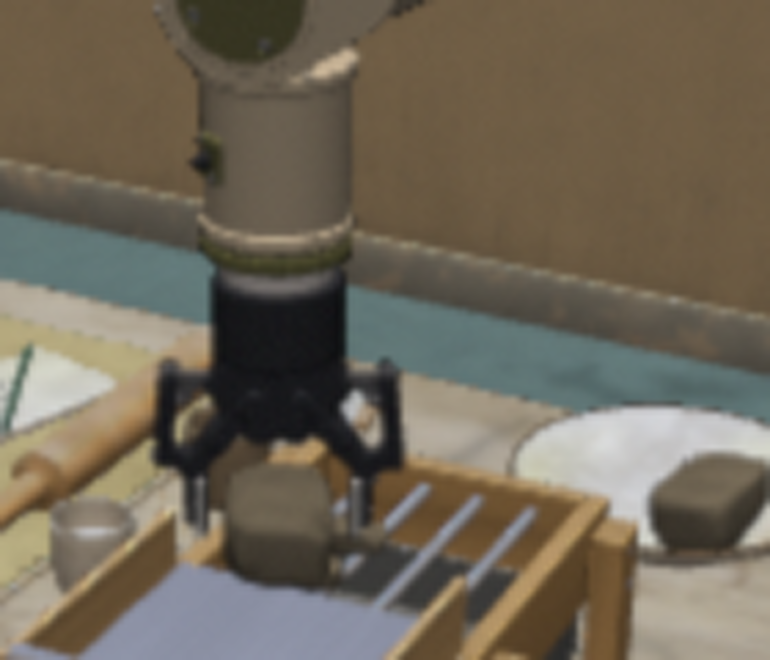

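View pics/s16.png

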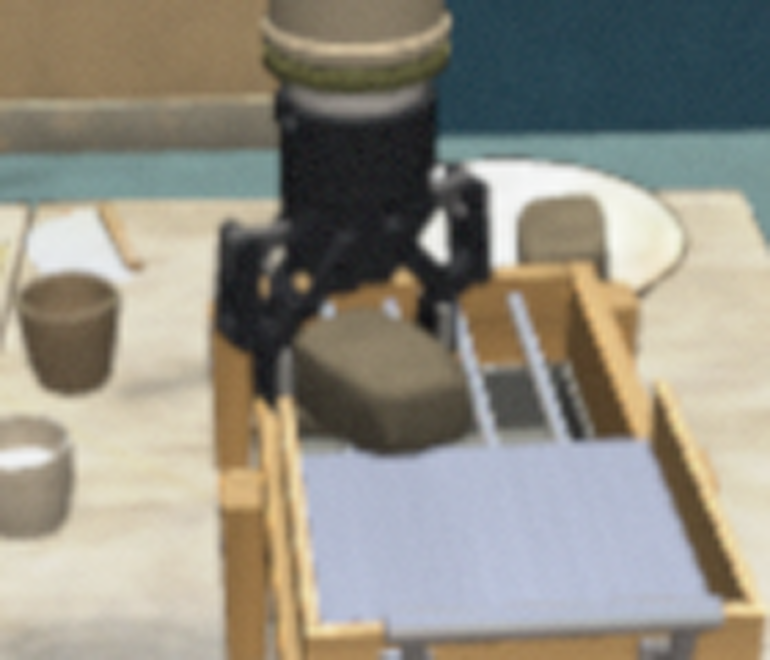

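```bash
python3 -m handwheel '[[[0,0,0,0,0,0,0.03],[0,0,0,0,0,0,0.03],[0,0,0,0,0,0,0.03],[0,0,0,0,0,0,0.03]]]' 60; python3 - <<'E'
from h import *
o=st()
E
python3 -m handwheel '[[[0,0,-0.01,0,0,0,0.03],[0,0,-0.03,0,0,0,0.03],[0,0,-0.06,0,0,0,0.03],[0,0,-0.08,0,0,0,0.03],[0,0,-0.08,0,0,0,0.03]]]';python3 - <<'E'
from h import *
o=st(); crop("scene","c17",200,340,100,220,5.5); cv2.imwrite("pics/w17.png",manip.camera("wrist"))
E
```

```text
clock: 17.75
position: [0.551, 0.0785, 0.117]
ee_rot: [0.509, 0.861, 0.001, 0.001]
ft_force: [-2.1, -1.8, 7.0]
grip_width: 0.715
t 17.75 p [0.551  0.0785 0.117 ] q [0.509 0.861 0.001 0.001] F [-2.1 -1.8  7. ] g 0.715 j [-0.5   0.28  0.32  1.8  -0.1   1.08  0.36]
clock: 18.38
position: [0.5508, 0.0788, 0.1972]
ee_rot: [0.509, 0.861, 0.001, 0.001]
ft_force: [-0.3, -0.4, -4.1]
grip_width: 0.708
t 18.38 p [0.5508 0.0788 0.1972] q [0.509 0.861 0.001 0.001] F [-0.3 -0.4 -4.1] g 0.708 j [-0.51  0.2   0.33  1.71 -0.07  1.24  0.34]
```

View pics/c17.png

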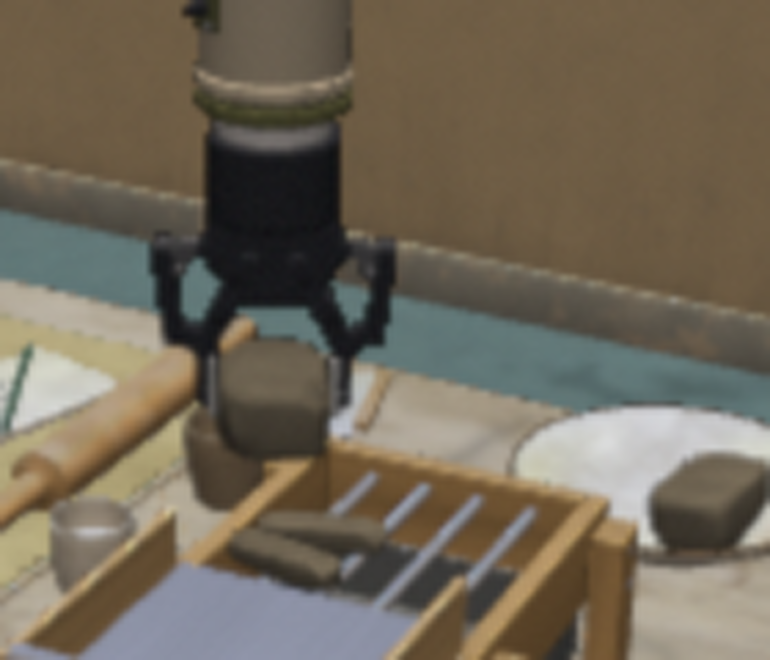

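View pics/w17.png

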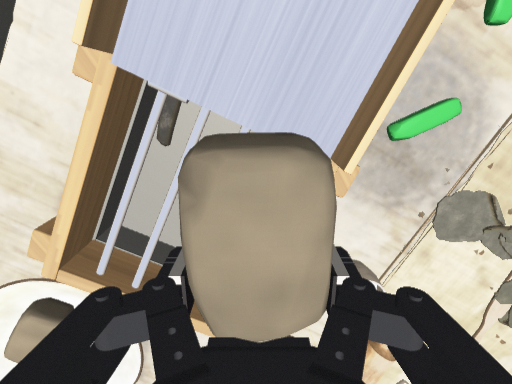

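```bash
python3 - <<'E'
from h import *
rel([.52,-.1,.20],down(.25));rel([.49,-.27,.18],down(0))
E
```

```text
shift [-0.1422 -0.112  -0.0052] turn [-4.00e-04 -2.00e-04  2.53e-01]
shift [-0.2767 -0.2203  0.0148] turn [-5.00e-04 -1.00e-04  5.03e-01]
```

```bash
python3 -m handwheel '[[[-0.04,-0.03,-0.005,0,0,0.1,0.03],[-0.09,-0.07,-0.005,0,0,0.2,0.03],[-0.14,-0.11,-0.005,0,0,0.3,0.03],[-0.19,-0.15,0,0,0,0.4,0.03],[-0.235,-0.185,0.005,0,0,0.503,0.03],[-0.277,-0.22,0.015,0,0,0.503,0.03],[-0.277,-0.22,0.015,0,0,0.503,0.03]]]';python3 - <<'E'
from h import *
o=st(); rel([.49,-.27,.06],down(0)); crop("scene","c18",200,380,100,240,4.4)
E
```

```text
clock: 19.35
position: [0.4875, -0.2749, 0.1785]
ee_rot: [0.71, 0.704, -0.002, -0.001]
ft_force: [-0.1, 0.7, -2.7]
grip_width: 0.711
t 19.35 p [ 0.4875 -0.2749  0.1785] q [ 0.71   0.704 -0.002 -0.001] F [-0.1  0.7 -2.7] g 0.711 j [-0.1   0.25  0.62  1.74 -0.15  1.21  0.55]
shift [0.0051 0.0029 0.1185] turn [-0.0035  0.0015 -0.0078]
```

View pics/c18.png

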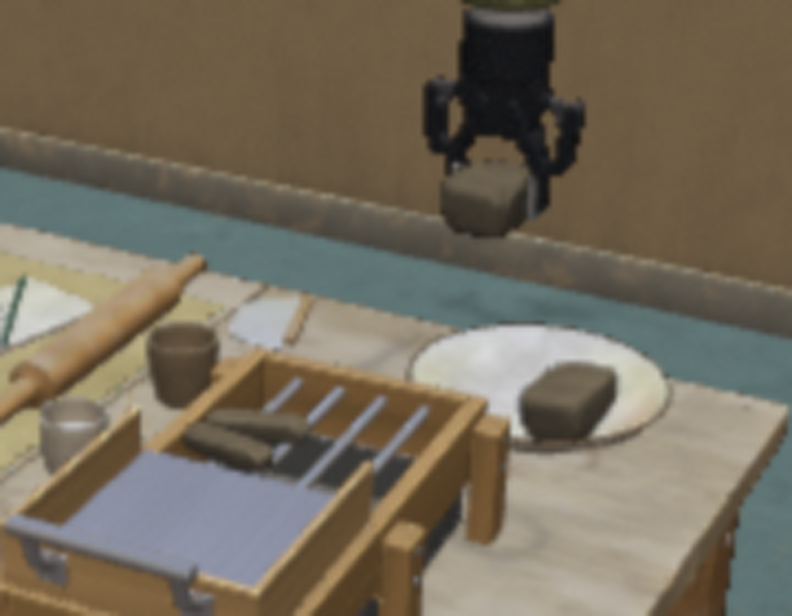

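```bash
python3 -m handwheel '[[[0,0.002,0.05,0,0,0,0.03],[0,0.002,0.1,0,0,0,0.03],[0,0.002,0.125,0,0,0,0.03],[0,0.002,0.125,0,0,0,0.03]]]';python3 - <<'E'
from h import *
o=st(); crop("scene","c19",200,380,100,240,4.4); crop("side","s19",240,340,110,190,7)
E
```

```text
clock: 19.9
position: [0.4916, -0.2682, 0.053]
ee_rot: [0.707, 0.708, -0.001, -0.002]
ft_force: [0.4, 0.2, -2.6]
grip_width: 0.712
t 19.9 p [ 0.4916 -0.2682  0.053 ] q [ 0.707  0.708 -0.001 -0.002] F [ 0.4  0.2 -2.6] g 0.712 j [-0.06  0.41  0.57  1.85 -0.26  0.97  0.63]
```

View pics/c19.png

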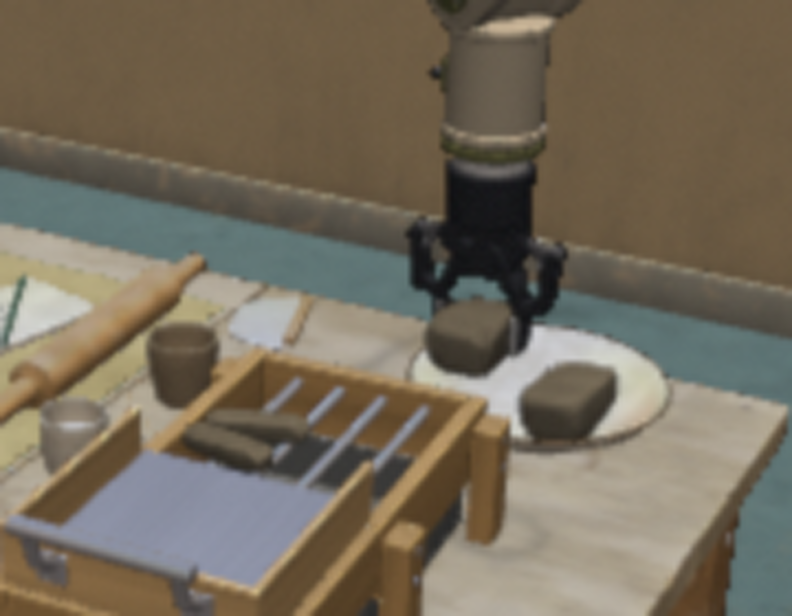

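View pics/s19.png

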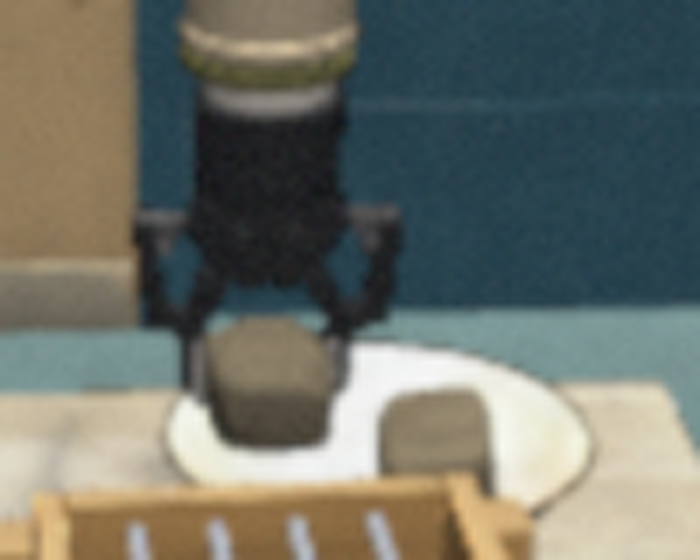

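```bash
python3 -m handwheel '[[[0,-0.009,0.006,0,0,0,0.03],[0,-0.009,0.012,0,0,0,0.03],[0,-0.009,0.016,0,0,0,0.03],[0,-0.009,0.016,0,0,0,0.03]]]';python3 - <<'E'
from h import *
o=st(); crop("side","s20",240,340,110,190,7)
E
```

```text
clock: 20.5
position: [0.4837, -0.27, 0.039]
ee_rot: [0.707, 0.707, -0.0, -0.0]
ft_force: [-0.3, 0.5, -2.7]
grip_width: 0.713
t 20.5 p [ 0.4837 -0.27    0.039 ] q [ 0.707  0.707 -0.    -0.   ] F [-0.3  0.5 -2.7] g 0.713 j [-0.05  0.41  0.57  1.88 -0.27  0.93  0.65]
```

View pics/s20.png

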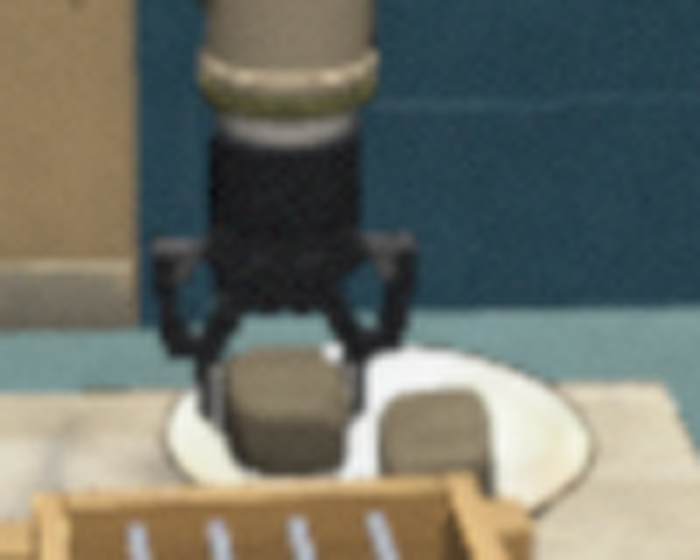

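```bash
python3 -m handwheel '[[[0,0,0.005,0,0,0,0.03],[0,0,0.01,0,0,0,0.03],[0,0,0.01,0,0,0,0.03]]]';python3 - <<'E'
from h import *
o=st(); 
E
```

```text
clock: 20.92
position: [0.4834, -0.2699, 0.0287]
ee_rot: [0.707, 0.707, -0.0, -0.0]
ft_force: [0.9, 0.3, -0.9]
grip_width: 0.709
t 20.93 p [ 0.4834 -0.2699  0.0287] q [ 0.707  0.707 -0.    -0.   ] F [ 0.9  0.3 -0.9] g 0.709 j [-0.04  0.43  0.56  1.88 -0.28  0.91  0.65]
```

```bash
python3 -m handwheel '[[[0,0,0.002,0,0,0,0.068],[0,0,0.002,0,0,0,0.071],[0,0,-0.005,0,0,0,0.071],[0,0,-0.04,0,0,0,0.071],[0,0,-0.1,0,0,0,0.071],[0,0,-0.16,0,0,0,0.06],[0.03,0,-0.2,0,0,0,0.05],[0.06,0,-0.22,0,0,0,0.05]]]';python3 - <<'E'
from h import *
o=st(); cv2.imwrite("pics/w21.png",manip.camera("wrist")); crop("scene","c21",200,380,100,240,4.4)
E
```

```text
clock: 21.92
position: [0.4844, -0.2101, 0.2526]
ee_rot: [0.708, 0.707, 0.001, 0.002]
ft_force: [-1.1, 1.2, -1.2]
grip_width: 0.586
t 21.93 p [ 0.4844 -0.2101  0.2526] q [0.708 0.707 0.001 0.002] F [-1.1  1.2 -1.2] g 0.586 j [-0.24  0.1   0.61  1.72 -0.06  1.34  0.38]
```

View pics/w21.png

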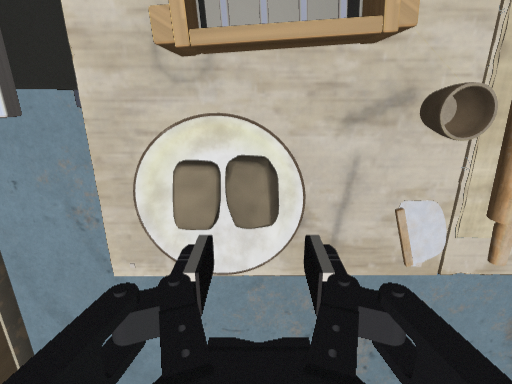

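View pics/c21.png

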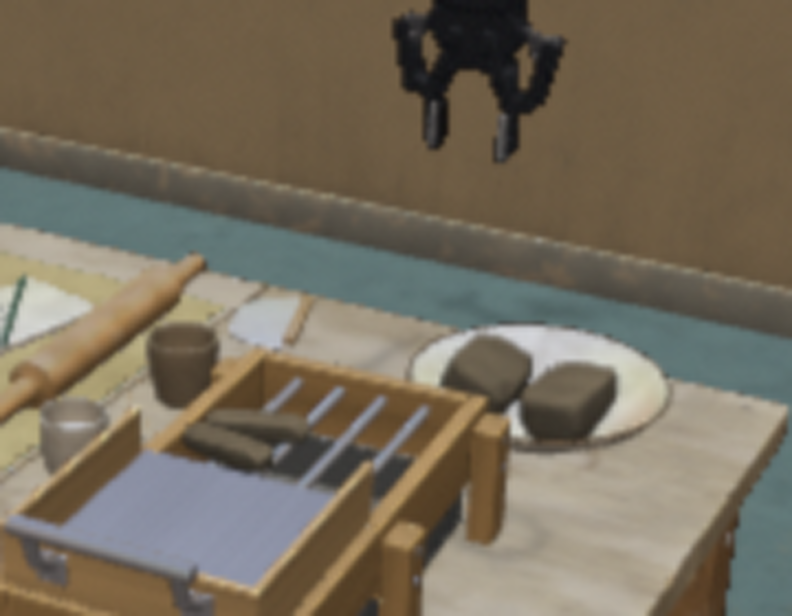

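Both lumps sit in the dish (px (196, 195) and (252, 192), dish centre (219, 193)). The coils are next.

```bash
python3 - <<'E'
from h import *
rel([.52,.0,.28],down(0))
E
python3 -m handwheel '[[[0.06,0.01,-0.02,0,0,0,0.05],[0.12,0.02,-0.02,0,0,0,0.05],[0.17,0.03,-0.02,0,0,0,0.05],[0.21,0.035,-0.02,0,0,0,0.05],[0.21,0.035,-0.02,0,0,0,0.05],[0.21,0.035,-0.02,0,0,0,0.05]]]'; python3 - <<'E'
from h import *
o=st(); im=manip.camera("wrist"); cv2.imwrite("pics/w22.png",im); crop("w","w22c",140,400,0,260,2.3,im); np.save("o22.npy",np.r_[o["position"],o["ee_rot"]])
E
```

```text
shift [ 0.2072  0.0354 -0.0272] turn [ 0.0056 -0.001   0.0041]
clock: 22.78
position: [0.5187, -0.0013, 0.2693]
ee_rot: [0.707, 0.707, -0.0, 0.0]
ft_force: [0.0, -0.2, -0.1]
grip_width: 0.587
t 22.77 p [ 0.5187 -0.0013  0.2693] q [ 0.707  0.707 -0.     0.   ] F [ 0.  -0.2 -0.1] g 0.587 j [-0.48  0.07  0.42  1.7  -0.03  1.38 -0.06]
```

View pics/w22c.png

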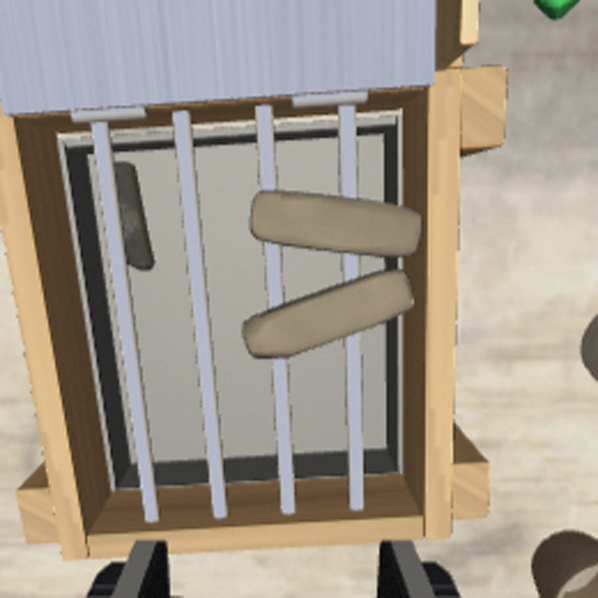

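```bash
python3 - <<'E'
from h import *
o=manip.get_obs()
f=lambda u,v,z=.108: onplane("wrist",140+u/2.3,v/2.3,z,o)
L=f(252,215);Rr=f(419,233);C=(L+Rr)/2;d=Rr-L;h=np.arctan2(d[1],d[0]);print(C.round(4),np.linalg.norm(d),h,unrid(C).round(3))
for u in (268,292,315): 
  a=f(u,191+(u-258)*.1);b=f(u,240+(u-258)*.09); print(a.round(4),b.round(4),((a+b)/2).round(4))
L2=f(245,338);R2=f(411,288);d2=R2-L2;print("c2",((L2+R2)/2).round(4),np.linalg.norm(d2),np.arctan2(d2[1],d2[0]),unrid((L2+R2)/2).round(3))
# check bars
for x in (-54,-18,18,54): print(x,[((proj("wrist",rid(x/1e3,y,.098),o)-[140,0])*2.3).round(0).tolist() for y in (-.09,.09)])
g=C-d/np.linalg.norm(d)*.019
print("grasp",g); rel([g[0],g[1],.17],down(np.pi/2+h))
E
```

```text
[0.5457 0.0758 0.108 ] 0.07380107568572046 -0.10397160449553716 [0.048 0.049 0.108]
[0.516  0.0891 0.108 ] [0.516  0.0688 0.108 ] [0.516  0.0789 0.108 ]
[0.5264 0.0881 0.108 ] [0.5266 0.0678 0.108 ] [0.5265 0.0779 0.108 ]
[0.5364 0.0871 0.108 ] [0.5368 0.0669 0.108 ] [0.5366 0.077  0.108 ]
c2 [0.5428 0.0369 0.108 ] 0.07861140513915743 0.2914332249184673 [0.042 0.01  0.108]
-54 [[147.0, 515.0], [98.0, 140.0]]
-18 [[216.0, 511.0], [180.0, 135.0]]
18 [[285.0, 507.0], [263.0, 129.0]]
54 [[354.0, 503.0], [346.0, 124.0]]
grasp [0.5268257  0.07777478 0.108     ]
shift [0.0795 0.0079 0.0993] turn [ 0.0000e+00  3.0000e-04 -1.4688e+00]
```

```bash
python3 -m handwheel '[[[0.079,0.008,0.07,0,0,-1.467,0.034],[0.079,0.008,0.07,0,0,-1.467,0.034],[0.079,0.008,0.07,0,0,-1.467,0.034],[0.079,0.008,0.07,0,0,-1.467,0.034],[0.079,0.008,0.07,0,0,-1.467,0.034],[0.079,0.008,0.07,0,0,-1.467,0.034],[0.079,0.008,0.07,0,0,-1.467,0.034],[0.079,0.008,0.07,0,0,-1.467,0.034]]]'; python3 -m handwheel '[[[0,0,0,0,0,0,0.034]]]'; python3 - <<'E'
from h import *
o=st(); rel([.527,.078,.106],down(1.467)); im=manip.camera("wrist"); cv2.imwrite("pics/w23.png",im)
E
```

```text
clock: 23.82
position: [0.527, 0.0771, 0.1994]
ee_rot: [0.05, 0.999, -0.0, 0.0]
ft_force: [0.4, 0.6, 0.2]
grip_width: 0.397
clock: 23.95
position: [0.527, 0.0774, 0.1994]
ee_rot: [0.053, 0.999, -0.0, 0.0]
ft_force: [-0.2, 0.6, 0.4]
grip_width: 0.4
t 23.95 p [0.527  0.0774 0.1994] q [ 0.053  0.999 -0.     0.   ] F [-0.2  0.6  0.4] g 0.4 j [-0.46  0.15  0.26  1.76 -0.04  1.24  1.27]
shift [0.0001 0.0006 0.0934] turn [-0.      0.0003 -0.0032]
```

View pics/w23.png

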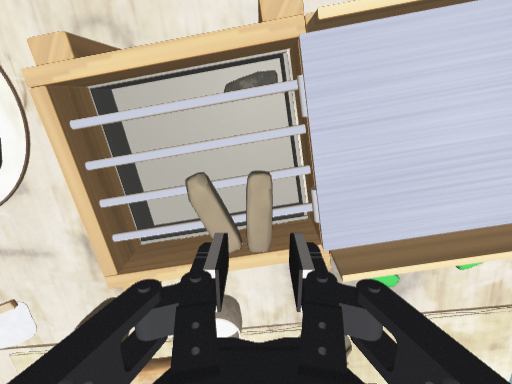

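```bash
python3 -m handwheel '[[[0,0,0.05,0,0,0,0.034],[0,0,0.08,0,0,0,0.034],[0,0,0.094,0,0,0,0.034],[0,0,0.094,0,0,0,0.034],[0,0,0.094,0,0,0,0.005],[0,0,0.094,0,0,0,0.005],[0,0,0.094,0,0,0,0.005]]]' 40; python3 - <<'E'
from h import *
o=st(); 
E
python3 -m handwheel '[[[0,0,-0.01,0,0,0,0.005],[0,0,-0.04,0,0,0,0.005],[0,0,-0.06,0,0,0,0.005]]]';python3 - <<'E'
from h import *
o=st(); im=manip.camera("wrist"); cv2.imwrite("pics/w24.png",im); crop("scene","c24",200,340,100,220,5.5)
E
```

```text
clock: 24.88
position: [0.5277, 0.079, 0.1065]
ee_rot: [0.052, 0.999, 0.0, 0.001]
ft_force: [0.0, 0.0, 6.5]
grip_width: 0.227
t 24.88 p [0.5277 0.079  0.1065] q [0.052 0.999 0.    0.001] F [0.  0.  6.5] g 0.227 j [-0.45  0.24  0.25  1.87 -0.07  1.04  1.29]
clock: 25.25
position: [0.5268, 0.0789, 0.1669]
ee_rot: [0.052, 0.999, 0.0, 0.0]
ft_force: [0.3, -0.3, -0.7]
grip_width: 0.225
t 25.25 p [0.5268 0.0789 0.1669] q [0.052 0.999 0.    0.   ] F [ 0.3 -0.3 -0.7] g 0.225 j [-0.46  0.17  0.25  1.8  -0.05  1.17  1.27]
```

View pics/w24.png

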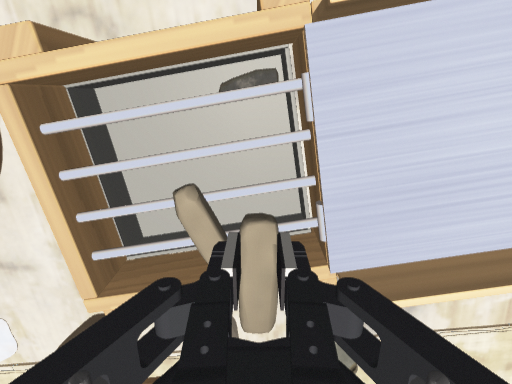

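View pics/c24.png

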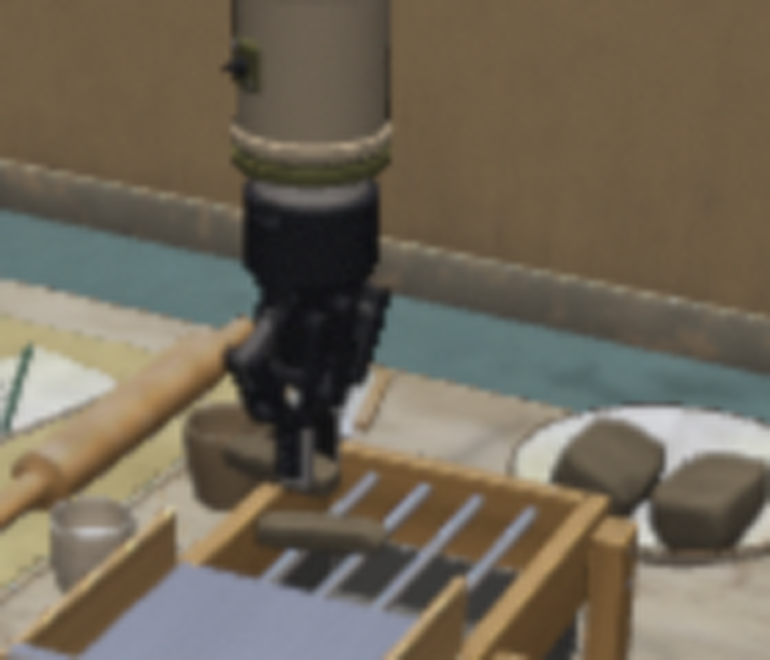

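```bash
python3 - <<'E'
from h import *
p=rid(-.036,.02,0); rel([p[0],p[1],.165],down(YAW))
E
```

```text
shift [ 0.0598 -0.0437  0.0025] turn [0.0038 0.0016 1.4089]
```

```bash
python3 -m handwheel '[[[0.03,-0.02,0,0,0,0.2,0.005],[0.06,-0.044,0,0,0,0.4,0.005],[0.06,-0.044,0,0,0,0.6,0.005],[0.06,-0.044,0,0,0,0.78,0.005],[0.06,-0.044,0,0,0,0.96,0.005],[0.06,-0.044,0,0,0,1.14,0.005],[0.06,-0.044,0,0,0,1.32,0.005],[0.06,-0.044,0,0,0,1.409,0.005]]]'; python3 -m handwheel '[[[0,0,0,0,0,0,0.005],[0,0,0,0,0,0,0.005]]]'; python3 - <<'E'
from h import *
o=st(); p=rid(-.036,.02,0); rel([p[0],p[1],.1],down(YAW)); cv2.imwrite("pics/w25.png",manip.camera("wrist"))
E
```

```text
clock: 26.35
position: [0.462, 0.0413, 0.1646]
ee_rot: [0.688, 0.726, -0.0, -0.0]
ft_force: [-0.9, 0.2, -0.8]
grip_width: 0.224
clock: 26.6
position: [0.4622, 0.0413, 0.1649]
ee_rot: [0.685, 0.728, -0.0, -0.0]
ft_force: [-1.4, -0.7, -0.6]
grip_width: 0.229
t 26.6 p [0.4622 0.0413 0.1649] q [ 0.685  0.728 -0.    -0.   ] F [-1.4 -0.7 -0.6] g 0.229 j [-0.48  0.02  0.3   1.97 -0.01  1.15 -0.12]
shift [0.0005 0.0017 0.0649] turn [-0.0006  0.      0.0023]
```

View pics/w25.png

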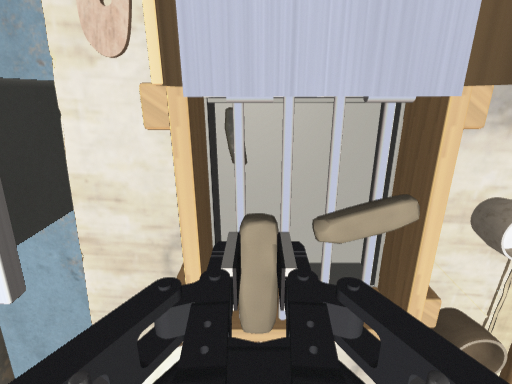

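```bash
python3 -m handwheel '[[[0,0.0015,0.04,0,0,0,0.005],[0,0.0015,0.056,0,0,0,0.005],[0,0.0015,0.063,0,0,0,0.005],[0,0.0015,0.065,0,0,0,0.005],[0,0.0015,0.065,0,0,0,0.005]]]'; python3 - <<'E'
from h import *
o=st(); cv2.imwrite("pics/w26.png",manip.camera("wrist")); crop("side","s26",200,340,130,250,5.5)
E
```

```text
clock: 27.28
position: [0.4645, 0.0415, 0.101]
ee_rot: [0.686, 0.727, 0.0, 0.0]
ft_force: [0.2, -0.0, -1.2]
grip_width: 0.227
t 27.27 p [0.4645 0.0415 0.101 ] q [0.686 0.727 0.    0.   ] F [ 0.2 -0.  -1.2] g 0.227 j [-0.48  0.1   0.3   2.04 -0.04  1.01 -0.1 ]
```

View pics/w26.png

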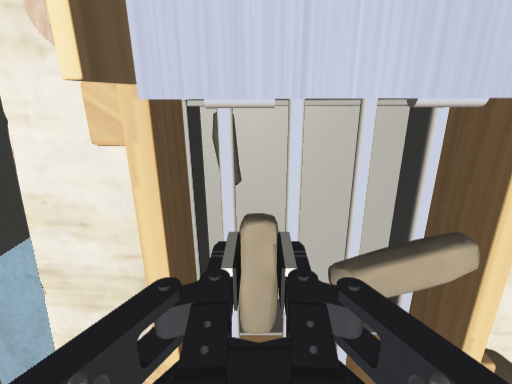

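View pics/s26.png

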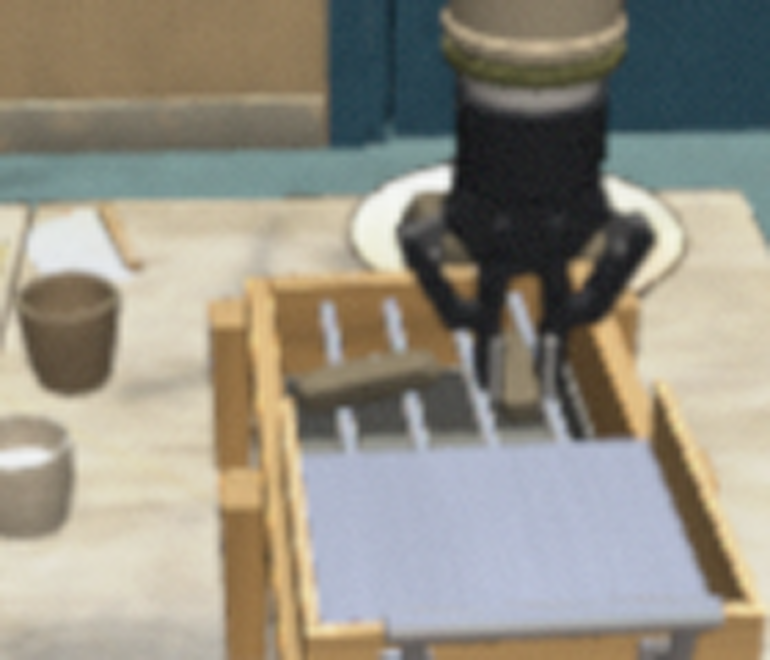

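The coil is centred between the bars at u 228 and 292, so I'll release.

```bash
python3 -m handwheel '[[[0,0,0,0,0,0,0.036],[0,0,0,0,0,0,0.036],[0,0,-0.03,0,0,0,0.036],[0,0,-0.08,0,0,0,0.036],[0,0.03,-0.12,0,0,0,0.036]]]'; python3 - <<'E'
from h import *
o=st(); im=manip.camera("wrist"); cv2.imwrite("pics/w27.png",im)
E
```

```text
clock: 28.0
position: [0.4936, 0.0431, 0.2225]
ee_rot: [0.686, 0.727, 0.001, -0.0]
ft_force: [1.5, 0.5, 0.3]
grip_width: 0.416
t 28.0 p [0.4936 0.0431 0.2225] q [ 0.686  0.727  0.001 -0.   ] F [1.5 0.5 0.3] g 0.416 j [-0.48  0.04  0.31  1.82 -0.01  1.28 -0.11]
```

View pics/w27.png

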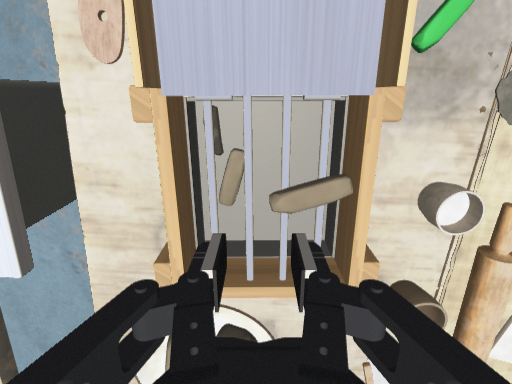

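```bash
python3 - <<'E'
from h import *
o=manip.get_obs()
im=cv2.imread("pics/w27.png"); crop("w","w27c",240,370,150,240,6,im)
f=lambda u,v,z=.107: onplane("wrist",u,v,z,o)
L=f(269,204);Rr=f(353,184);C=(L+Rr)/2;d=Rr-L;h=np.arctan2(d[1],d[0]);print(C.round(4),np.linalg.norm(d),h,unrid(C).round(3))
g=C-d/np.linalg.norm(d)*.008; print(g)
rel([g[0],g[1],.17],down(h-np.pi/2)); rel([g[0],g[1],.17],down(h+np.pi/2))
E
```

```text
[0.5506 0.0357 0.107 ] 0.08326482860658213 0.30660879513974915 [0.05  0.009 0.107]
[0.54301915 0.03332908 0.107     ]
shift [-0.0133  0.0427  0.0579] turn [ 0.0068 -0.008   1.3227]
shift [-0.0133  0.0427  0.0579] turn [ 0.0086  0.0072 -1.8188]
```

View pics/w27c.png

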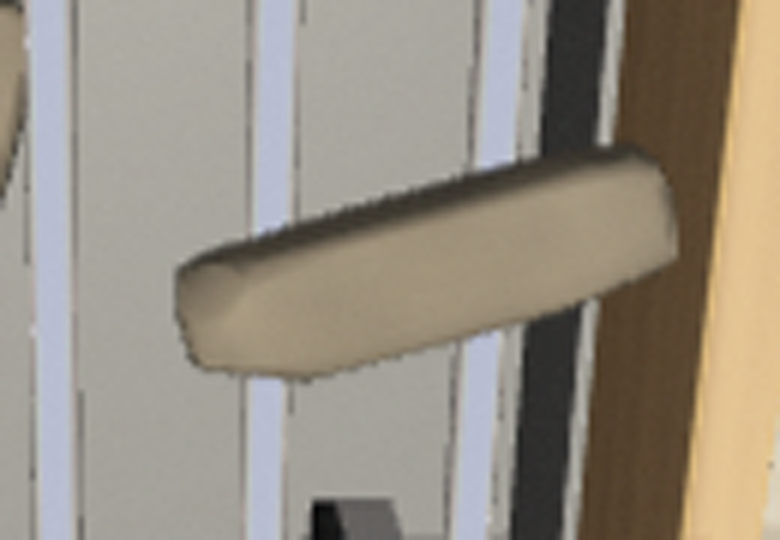

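```bash
python3 - <<'E'
from h import *
rel([.541,.036,.20],down(.295-np.pi/2))
E
python3 -m handwheel '[[[-0.01,0.045,0.025,0,0,1.32,0.036],[-0.01,0.045,0.025,0,0,1.32,0.036],[-0.01,0.045,0.025,0,0,1.32,0.036],[-0.01,0.045,0.025,0,0,1.32,0.036],[-0.01,0.045,0.025,0,0,1.32,0.036],[-0.01,0.045,0.025,0,0,1.32,0.036],[-0.01,0.045,0.025,0,0,1.32,0.036],[-0.01,0.045,0.025,0,0,1.32,0.036]]]'; python3 -m handwheel '[[[0,0,0,0,0,0,0.036],[0,0,0,0,0,0,0.036]]]'; python3 - <<'E'
from h import *
o=st(); im=manip.camera("wrist"); cv2.imwrite("pics/w28.png",im)
E
```

```text
shift [-0.0104  0.0412  0.0279] turn [ 0.0067 -0.008   1.3344]
clock: 29.05
position: [0.5394, 0.0359, 0.1951]
ee_rot: [0.988, 0.154, -0.0, 0.0]
ft_force: [-0.3, 1.4, 0.3]
grip_width: 0.422
clock: 29.3
position: [0.5394, 0.0358, 0.1952]
ee_rot: [0.988, 0.155, 0.0, -0.0]
ft_force: [0.0, -0.1, -0.5]
grip_width: 0.421
t 29.3 p [0.5394 0.0358 0.1952] q [ 0.988  0.155  0.    -0.   ] F [ 0.  -0.1 -0.5] g 0.421 j [-0.55  0.17  0.44  1.76 -0.08  1.23 -1.34]
```

View pics/w28.png

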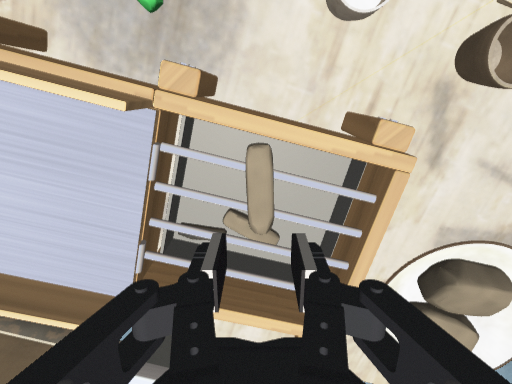

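```bash
python3 -m handwheel '[[[0,0,0.05,0,0,0,0.036],[0,0,0.08,0,0,0,0.036],[0,0,0.089,0,0,0,0.036],[0,0,0.089,0,0,0,0.036],[0,0,0.089,0,0,0,0.005],[0,0,0.089,0,0,0,0.005],[0,0,0.089,0,0,0,0.005]]]' 40; python3 - <<'E'
from h import *
o=st(); 
E
python3 -m handwheel '[[[0,0,-0.01,0,0,0,0.005],[0,0,-0.04,0,0,0,0.005],[0,0,-0.06,0,0,0,0.005],[0,0,-0.06,0,0,0,0.005]]]';python3 - <<'E'
from h import *
o=st(); im=manip.camera("wrist"); cv2.imwrite("pics/w29.png",im)
p=rid(.036,.02,0); rel([p[0],p[1],.165],down(YAW))
p=rid(0,.02,0); rel([p[0],p[1],.165],down(YAW))
E
```

```text
clock: 30.22
position: [0.5404, 0.0359, 0.1075]
ee_rot: [0.988, 0.154, 0.001, -0.0]
ft_force: [0.9, 0.0, 6.8]
grip_width: 0.233
t 30.23 p [0.5404 0.0359 0.1075] q [ 0.988  0.154  0.001 -0.   ] F [0.9 0.  6.8] g 0.233 j [-0.53  0.26  0.43  1.85 -0.13  1.05 -1.31]
clock: 30.72
position: [0.5402, 0.0359, 0.1679]
ee_rot: [0.988, 0.154, 0.001, -0.0]
ft_force: [0.4, -1.0, -1.2]
grip_width: 0.237
t 30.73 p [0.5402 0.0359 0.1679] q [ 0.988  0.154  0.001 -0.   ] F [ 0.4 -1.  -1.2] g 0.237 j [-0.54  0.2   0.44  1.79 -0.09  1.17 -1.33]
shift [-0.0005 -0.0109  0.0016] turn [ 4.0000e-04 -1.0000e-03 -1.3199e+00]
shift [-0.0354 -0.0198  0.0016] turn [ 4.0000e-04 -1.0000e-03 -1.3199e+00]
```

View pics/w29.png

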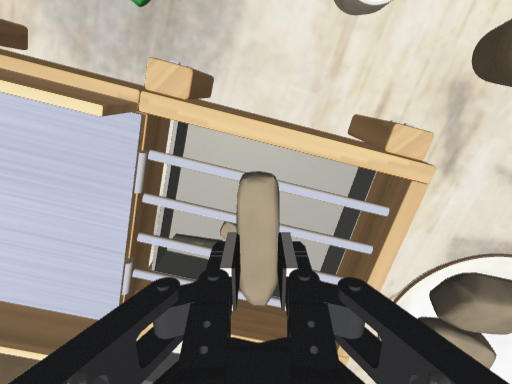

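```bash
python3 -m handwheel '[[[0,-0.005,0,0,0,-0.18,0.005],[0,-0.011,0,0,0,-0.36,0.005],[0,-0.011,0,0,0,-0.54,0.005],[0,-0.011,0,0,0,-0.72,0.005],[0,-0.011,0,0,0,-0.9,0.005],[0,-0.011,0,0,0,-1.08,0.005],[0,-0.011,0,0,0,-1.25,0.005],[0,-0.011,0,0,0,-1.32,0.005]]]'; python3 -m handwheel '[[[0,0,0,0,0,0,0.005],[0,0,0,0,0,0,0.005]]]'; python3 - <<'E'
from h import *
o=st(); p=rid(.036,.02,0); rel([p[0],p[1],.1],down(YAW)); cv2.imwrite("pics/w30.png",manip.camera("wrist"))
E
```

```text
clock: 31.78
position: [0.5353, 0.0462, 0.165]
ee_rot: [0.685, 0.729, -0.001, -0.001]
ft_force: [-0.2, 0.5, -0.1]
grip_width: 0.237
clock: 32.02
position: [0.5358, 0.0462, 0.1657]
ee_rot: [0.687, 0.727, -0.0, -0.0]
ft_force: [0.7, 0.6, 0.0]
grip_width: 0.242
t 32.02 p [0.5358 0.0462 0.1657] q [ 0.687  0.727 -0.    -0.   ] F [0.7 0.6 0. ] g 0.242 j [-0.44  0.19  0.31  1.79 -0.06  1.17 -0.06]
shift [-0.0002  0.0001  0.0657] turn [-0.0009  0.0001 -0.0017]
```

View pics/w30.png

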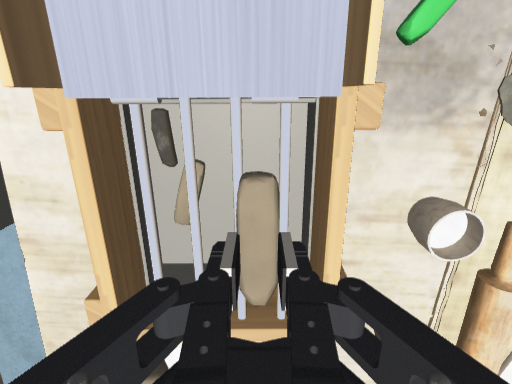

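```bash
python3 -m handwheel '[[[0,0,0.04,0,0,0,0.005],[0,0,0.056,0,0,0,0.005],[0,0,0.063,0,0,0,0.005],[0,0,0.065,0,0,0,0.005],[0,0,0.065,0,0,0,0.005]]]'; python3 - <<'E'
from h import *
o=st(); cv2.imwrite("pics/w31.png",manip.camera("wrist"))
E
```

```text
clock: 32.7
position: [0.5366, 0.0463, 0.102]
ee_rot: [0.686, 0.727, 0.0, 0.0]
ft_force: [-0.6, -0.1, 0.1]
grip_width: 0.239
t 32.7 p [0.5366 0.0463 0.102 ] q [0.686 0.727 0.    0.   ] F [-0.6 -0.1  0.1] g 0.239 j [-0.43  0.26  0.3   1.86 -0.09  1.04 -0.04]
```

View pics/w31.png

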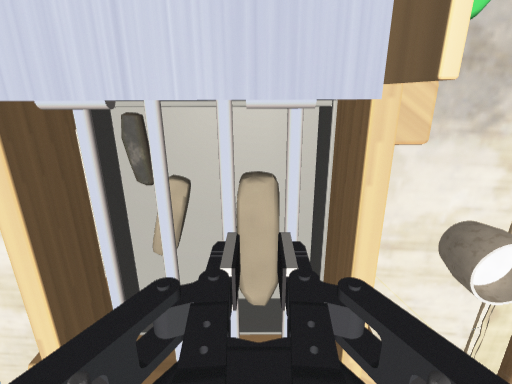

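Here too the coil is centred between its bars (u 227 and 293), so I'll release it and rise.

```bash
python3 -m handwheel '[[[0,0,0,0,0,0,0.038],[0,0,0,0,0,0,0.038],[0,0,-0.03,0,0,0,0.038],[0,0,-0.08,0,0,0,0.038],[-0.02,-0.03,-0.14,0,0,0,0.038],[-0.02,-0.03,-0.16,0,0,0,0.038],[-0.02,-0.03,-0.16,0,0,0,0.038]]]'; python3 - <<'E'
from h import *
o=st(); im=manip.camera("wrist"); cv2.imwrite("pics/w32.png",im); crop("side","s32",170,370,120,270,4); crop("scene","c32",180,380,110,260,4)
E
```

```text
clock: 33.62
position: [0.5082, 0.0244, 0.2638]
ee_rot: [0.687, 0.727, 0.002, 0.001]
ft_force: [0.6, -0.2, 0.0]
grip_width: 0.444
t 33.62 p [0.5082 0.0244 0.2638] q [0.687 0.727 0.002 0.001] F [ 0.6 -0.2  0. ] g 0.444 j [-0.45  0.04  0.32  1.73 -0.02  1.36 -0.06]
```

View pics/w32.png

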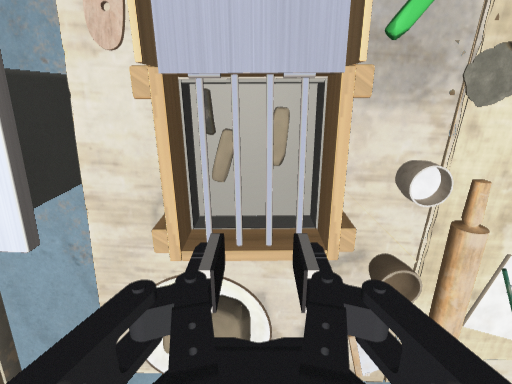

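View pics/s32.png

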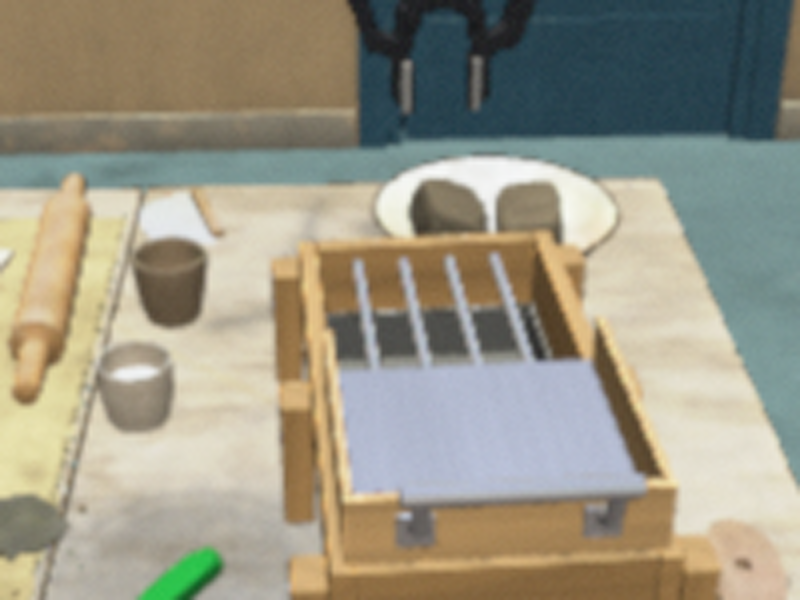

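View pics/c32.png

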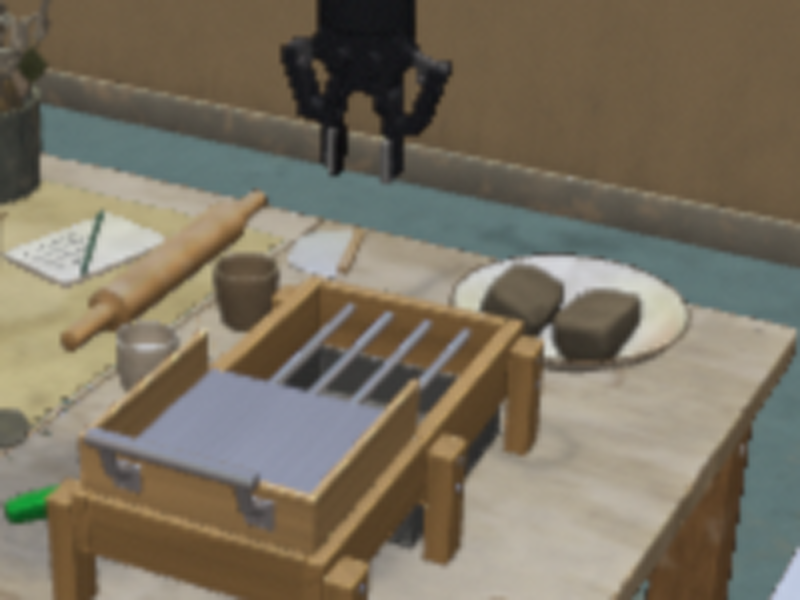

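```bash
python3 - <<'E'
from h import *
o=st()
for n,u,v in [("roll",209,112),("coil_b",223,155),("coil_a",281,136)]: print(n,unrid(onplane("wrist",u,v,.013,o)).round(3))
print(onplane("side",170+500/4,120+210/4,.044).round(3))
E
```

```text
t 33.77 p [0.507  0.0247 0.2603] q [ 0.686  0.727 -0.001 -0.   ] F [ 0.5 -0.6 -0.2] g 0.442 j [-0.45  0.05  0.32  1.74 -0.02  1.36 -0.06]
roll [-0.06   0.058  0.013]
coil_b [-0.044  0.001  0.013]
coil_a [0.035 0.027 0.013]
[ 0.429 -0.251  0.044]
```

```bash
python3 - <<'E'
from workcell import manip
print(manip.hand_in())
E
```

```text
the job is handed in; nothing more can be done
None
```

I've handed the job in at about 34 s of the 72 s allowed. `hand_in` gives no verdict, so everything below comes from my own camera and force checks.

- **Feed tray:** I tipped it by its handle to about 0.95 rad, and everything slid out onto the bars. I lowered it in small steps over about 1.7 s and let go once it was on its rest. The last pictures show it down.
- **Lumps:** both lie in the white dish, about 30 mm and 44 mm from its centre.
- **Thin offcuts:** the roll had already fallen through when the tray was tipped. I lifted each coil, turned it in line with the bars and let it drop through a gap. The last wrist picture shows all three lying below the bars. In the riddle frame the roll is near (-60, 58) mm, one coil near (-44, 1) mm and the other near (35, 27) mm.
- **Bystanders:** the cups and the green look-alikes look unmoved. The arm is clear of everything.

Two checks disagreed. One reading of a coil came out 83 mm long instead of 78 mm because the arm was still moving, so I measured it again with the arm still. My estimates of the dish centre also differed by about 10 mm between views, well inside the 85 mm tolerance.

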